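# Turn the sharpening stone over in its clip holder

### The job

The coarse, dark grey side of the sharpening stone is done with: swing the spring clip well clear of the stone, turn the stone over so that its fine, orange side faces up, seat it flat in its holder again, and only then swing the clip back so that its foot presses on the middle of the stone's end. The stone is brittle: set it down by hand each time, never drop it or let it topple, and leave the oil can, the tape and the steel bush where they are.

Things in the scene. Friction and masses are not known exactly. Their poses are not given: they have to be found in the camera images.
- holder: Stone holder, fixed: pale wooden board 84 x 178 x 10 mm with an aluminium plinth, 44 mm wide (x) and 118 mm long (y), its top 30 mm above the bench, on which the stone lies. Origin on the bench under the middle of the stone's seat; z up, y along the stone, clip at the +y end. Between the side cheeks the stone's long sides are free and overhang the plinth by 3 mm, 20 mm above the board.
- seat (a point): The seated stone's centre: over the holder's origin, 42.5 mm above the bench; axes as the holder. Round it dark steel cheeks with half-round tops rise 9.5 mm above the plinth: one across each end (42 x 8 mm) and four small ones (12 mm long, 8 mm thick) along the long sides at y = +-38 mm. The stone has 1.5 mm of play on every side.
- stone: Sharpening stone, loose, 50 x 100 x 25 mm (x, y, z), about 0.29 kg; half its thickness dark grey (coarse), half orange (fine). Origin at its centre; z points out of the dark grey face, y along its length. It starts seated, dark side up, y along the holder's y, the clip's foot on its +y end. It can stand on any face, e.g. on the bare bench round x = 0.59, y = -0.03 m (some 10 cm free each way).
- clip_pivot (a point): Head of the screw on which the clip swings about a vertical axis: 34 mm above the bench, on the holder's y axis, 88 mm from its origin at the +y end. The clip is a cranked steel strip: from the screw it rises to a leaf (14 mm wide) that reaches over the stone.
- clip_arm (a joint): Swing angle of the clip about its screw, rad, clockwise from above. 0: the clip points along the holder's -y, its foot over the middle of the stone's end. It grows towards the holder's -x side, then away from the stone, up to 2.6; the limit the other way is -0.3. The foot is off the stone above about 0.65. It stays where it is left (light friction).
- clip_knob (a point): Middle (half-way up) of the black knurled knob, 15 mm across and 22.5 mm tall, upright on the clip's leaf above the foot, 52 mm from the pivot axis. With the foot on the stone it is 72 mm above the bench and the leaf's upper side 61 mm; off the stone both are 4 mm lower.
- clip_foot (a point): Underside of the clip's rubber foot (12 mm across, 4 mm thick) below the knob. A spring presses it down: about 5 N at the stone's upper face (55 mm above the bench), 8 N lifted 8 mm more; it lifts 11 mm at most. Off the stone it springs down to 51 mm: to go back on, the knob must be lifted 6 to 9 mm; pushed sideways the foot only butts against the stone's side.
- oil_can: Red oil can with a long spout, 68 x 115 x 196 mm, loose bystander; origin at the centre of its underside.
- tape_grey: Roll of grey tape lying flat, 85 mm across, 25 mm high, loose bystander; origin at the centre of its underside.
- steel_bush: Upright bright steel bush, 42 mm across, 66 mm high, loose bystander; origin at the centre of its underside.
Things that resemble listed ones, but are neither listed nor needed, are in the scene too. What is meant by the stone is not pink or turquoise, and is the larger of those in its own colour.

How it is judged (in metres and radians):
On the way, in this order (a step that is already met when the one before it is completed fails the run):
1. the clip is swung clear of the stone (more than 0.9 rad) (value of joint clip_arm above 0.9 rad), for 0.2 s.
2. the stone lies seated flat in the holder, orange side up, with the clip still clear (value of joint clip_arm above 0.7 rad and angle between stone's own z axis and vertical above 3.1 rad and distance between stone and seat below 0.004 m), for 0.2 s.
At the end, for the whole second after the job is handed in: The stone rests in the holder orange side up, flat within 0.04 rad, centre within 4 mm of the seat, lengthwise within 0.08 rad; the clip is within 0.3 rad of the holder's length, its foot resting on the stone's upper face (underside 53.5 to 57 mm above the bench) (angle between stone's own z axis and vertical above 3.1 rad and distance between stone and seat below 0.004 m and angle between the y axis of stone and the y axis of holder, either way round below 0.08 rad and value of joint clip_arm between -0.32 and 0.3 rad and z of clip_foot in the frame of holder between 0.0535 and 0.057 m and linear speed of stone below 0.02 m/s); the robot touches nothing.
It fails at once if the stone is dropped or topples (moves faster than 0.5 m/s with no finger touching it) (linear speed of stone above 0.5 m/s and contact force between the fingers and stone below 0.05 N).
It fails at once if the oil can is moved by more than 30 mm (distance of oil_can from where it was at the start of the episode above 0.03 m).
It fails at once if the tape is moved by more than 30 mm (distance of tape_grey from where it was at the start of the episode above 0.03 m).
It fails at once if the steel bush is moved by more than 30 mm (distance of steel_bush from where it was at the start of the episode above 0.03 m).
It also fails if it takes over 72 s, if anything falls off the work surface, if the arm or the gripper's body presses on something with over 40 N, if the wrist force passes 120 N, or if a joint passes its speed limit or range.

### The arm

A 6-joint arm with a two-finger parallel gripper is mounted at the origin on a cart in front of the work surface, level with it; the furniture and walls round the work are solid. World frame = base frame: x ahead of the robot, y to its left, z up, the work surface at z = 0. Lengths are in mm, angles in rad, forces in N, time in s.
With the tool pointing down it reaches from about 250 to 775 mm from the base axis. Payload 8.9 kg.
Tool frame: the origin (TCP) lies at the very end of the fingers, on their centre line; the grasp point (between the pads) lies 19 mm behind it; z points along the fingers, y is the line along which they close (so a half turn about z gives the same grasp; the last joint's range is limited). The gripper opens to 85 mm and grips with 20 to 120 N. Pads are 22 mm wide; open, the fingers measure 114 mm over their backs; the gripper's body (76 mm by 85 mm) begins 54 mm behind the grasp point. The pads swing forward as they close: fully open they stand 13 mm farther back than shut.
Start: joints at [1.091, 0.291, -0.153, 1.127, 0, 1.431], TCP at [175.471, 494.807, 231.305] pointing down, gripper open.
Joint ranges: [-2.52, 2.52], [-0.91, 1.74], [-1.3, 1.37], [-1.96, 2.02], [-1.52, 1.47], [-3.14, 3.14]. Speed limits (rad/s): [2.22, 2.22, 2.79, 3.14, 3.14, 3.14].

### API

Orientations are given as [roll, pitch, yaw] about the fixed x, y, z axes, in that order (R = Rz(yaw) Ry(pitch) Rx(roll)).
In Python, from bench import * gives the robot as it stands.
- The arm moves only by the shell command python3 -m jog 'ROWS' [FORCE]. ROWS is JSON, a list that holds one entry, the list of rows, each a list of 7 numbers: the turn, a rotation vector about the tool's x, y, z in rad, then the shift along the tool's x, y, z in mm, then the opening, from -1 (shut) to 1 (fully open). A call has exactly 10 rows; each row shifts and turns the commanded pose from where the row before left it, along the tool's axes as they then stand; what a row does not reach is not made up. A row lasts 1/8 s, in which the tool goes at most 62.5 mm and 10.7 degrees, less where a joint would pass 70% of its speed; a pose out of reach is approached as far as the arm can. A call is refused whole if a number of a shift passes 62.5 or a number of a turn 0.188, either way. A call with a gripper value outside its range is refused whole. The fingers move at their own pace and stop on an object; FORCE is the grip in N (left out, the last holds). Time passes only in rows, so rows that do not move let the fingers close, or fill a call up. It gives the time, the measured TCP pose, the force, the opening and the grip force at its end, in the units of the state.
- observe(): the state, without advancing time (a new reading comes with each control period).
- snapshot(name): name is "side" or "top" or "wrist"; returns a dict with "frame" (384x512x3 uint8, blue, green, red), "z_map" (384x512 float32, mm along the optical axis (not along the pixel's ray), 0 where there is no reading), "K" (3x3 intrinsics, pixels), "xyz" and "attitude" of the camera in the world. Camera axes: x right, y up, looking along -z (the intrinsics and any distortion apply to the point x, -y, -z); pixel columns grow to the right and rows downward; lengths in mm; the calibration is good to about 2 mm. A picture is of the moment at which its call begins.
- job_done(): hands the job in; it is judged then, once.
Trained networks look in a picture, given as the dict that the camera call returned (one of the last four; its "shot" number tells which), for a name from the list of things; names that differ only in an ending like _2 or _b are one class to them, and where a whole thing is asked for, a point or a joint stands for the part that bears it (a point fixed in the world has none). Each returns a list of dicts, best first, with "p" (0 to 1); they miss things now and then, are a little off and sometimes report something else, mostly with a low value. They report only what shows in the picture. A call takes as long as a camera call. They do not tell look-alikes from the thing itself.
- find_in(target, picture): "rect" ([left, top, width, height] in pixels, round what is visible of it).
- outline_of(target, picture): "pixels" (384x512 bool, what is visible of it) and "rect" ([left, top, width, height] in pixels, round what is visible of it).
- spot_point(target, picture): "location" ([column, row] in pixels: a listed point, or the origin of a listed thing).
The state is a dict: "t": time; "qpos": joint angles; "qvel": joint speeds; "joint_efforts": joint torques, N m; "eef_pos": TCP position; "ee_rot": TCP orientation; "wrist_force": force on the tool from outside, world axes, zero at the start; "wrist_torque": the same for the moment, N m; "finger_gap": finger opening in mm; "finger_force": force on a finger pad.
Only numpy, scipy, OpenCV 4.12 (cv2) and the standard library are available. Lean on these libraries where they do the work, as an engineer would, in place of code of your own. Each camera call takes 0.05 s, during which the arm holds its last target. There are 200 camera calls.

## Working session

There is one attempt and no reset: what is moved stays moved. The work goes in short steps, Python scripts to look and compute and a shell command to move; the robot and the scene stay as the last step left them, time stands still between calls to the robot, and variables do not carry over. Pictures are saved under pics/ and viewed, at most 14 in all, crops included, and the job is handed in when it is done.

```bash
ls; mkdir -p pics
cat > h.py <<'E'
from bench import *
import numpy as np, cv2
from scipy.spatial.transform import Rotation as R
def world(s,u,v,d):
    K=s["K"]; p=np.array([(u-K[0,2])/K[0,0]*d,-(v-K[1,2])/K[1,1]*d,-d])
    a=np.array(s["attitude"],float)
    M=a if a.shape==(3,3) else R.from_euler('xyz',a).as_matrix()
    return M@p+np.array(s["xyz"])
def cloud(s):
    z=s["z_map"]; v,u=np.mgrid[0:384,0:512]; K=s["K"]
    p=np.stack([(u-K[0,2])/K[0,0]*z,-(v-K[1,2])/K[1,1]*z,-z],-1)
    a=np.array(s["attitude"],float)
    M=a if a.shape==(3,3) else R.from_euler('xyz',a).as_matrix()
    return p@M.T+np.array(s["xyz"])
E
python3 - <<'E'
from h import *
o=observe(); print({k:np.round(v,3).tolist() for k,v in o.items()})
ims=[]
for n in ["top","side"]:
    s=snapshot(n); print(n,[k for k in s],s["K"],s["xyz"],s["attitude"]); C=cloud(s)
    cv2.imwrite(f"pics/{n}0.png",s["frame"])
    for t in ["stone","holder","clip_pivot","clip_knob","clip_foot","oil_can","tape_grey","steel_bush","seat"]:
        try:
            r=spot_point(t,s)
            for q in r[:3]:
                u,v=q["location"]; iu,iv=int(round(u)),int(round(v))
                print(t,round(q["p"],2),np.round([u,v]),np.round(C[iv,iu],1) if 0<=iu<512 and 0<=iv<384 else '')
        except Exception as e: print(t,e)
E
```

```text
pics
{'t': 0.0, 'qpos': [1.091, 0.291, -0.154, 1.127, 0.0, 1.432], 'qvel': [-0.0, 0.001, 0.001, -0.002, -0.001, 0.0], 'joint_efforts': [-0.002, -53.714, 33.137, 0.016, -0.0, 0.0], 'eef_pos': [175.252, 494.441, 230.751], 'ee_rot': [-3.14, -0.0, 2.801], 'wrist_force': [-0.036, -0.216, -0.414], 'wrist_torque': [-0.021, -0.05, 0.008], 'finger_force': 0.0, 'finger_gap': 85.752}
top ['frame', 'z_map', 'K', 'xyz', 'attitude', 'shot'] [[446.58406189   0.         252.8253424 ]
 [  0.         446.58406189 191.41954782]
 [  0.           0.           1.        ]] [ 310.78289634  -62.79893664 1519.38571885] [ 0.1919377  -0.04970787 -1.59605156]
stone 0.79 [322. 207.] [ 536.4 -372.5   59.1]
stone 0.66 [370. 184.] [ 619.8 -552.8   23.3]
stone 0.54 [260. 192.] [ 598.6 -169.5   17.7]
holder 0.91 [317. 211.] [ 524.  -356.    53.9]
clip_pivot 0.64 [300. 194.] [ 586.8 -305.1   31.5]
clip_knob 0.52 [310. 205.] [ 545.3 -334.1   50. ]
clip_knob 0.32 [322. 208.] [ 533.3 -372.7   57.4]
clip_foot 0.42 [307. 202.] [ 554.5 -323.2   57.2]
oil_can 0.52 [258. 153.] [ 719.3 -162.    81.1]
oil_can 0.45 [321. 206.] [
[... 516 characters left out ...]
64334] [ 0.89964405 -0.01542812 -3.03257537]
stone 0.72 [250. 136.] [ 613.5 -539.3   22.9]
stone 0.51 [268. 158.] [ 528.  -355.6   50.6]
stone 0.5 [237. 198.] [ 613.7 -161.1   15. ]
holder 0.82 [266. 170.] [ 532.2 -335.8   11.3]
clip_pivot 0.76 [251. 171.] [ 583.  -302.3   26.3]
clip_knob 0.44 [261. 155.] [ 551.7 -331.6   77.5]
clip_foot 0.59 [257. 156.] [ 567.9 -357.1   54.7]
clip_foot 0.49 [268. 288.] [481.3 189.9   1. ]
oil_can 0.44 [196. 197.] [517.  735.1 761.5]
tape_grey 0.77 [265. 287.] [489.7 186.   -0.7]
tape_grey 0.16 [233. 266.] [582.9 145.8  26.2]
steel_bush 0.76 [230. 267.] [591.3 146.   21.2]
seat 0.79 [263. 157.] [ 545.7 -349.9   57.2]
seat 0.41 [230. 264.] [590.3 151.   39.1]
```

Run:
```python
import cv2
a=cv2.imread("pics/top0.png"); b=cv2.imread("pics/side0.png")
c=cv2.resize(a[100:290,120:420],(790,500),interpolation=cv2.INTER_CUBIC); cv2.imwrite("pics/a.png",c)
c=cv2.resize(b[90:340,130:400],(640,593),interpolation=cv2.INTER_CUBIC); cv2.imwrite("pics/b.png",c)
```

```text
(no output)
```

View pics/a.png

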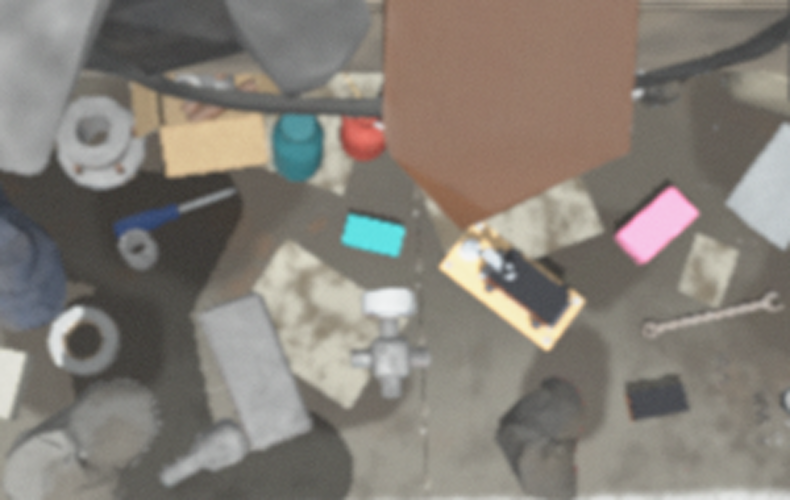

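View pics/b.png

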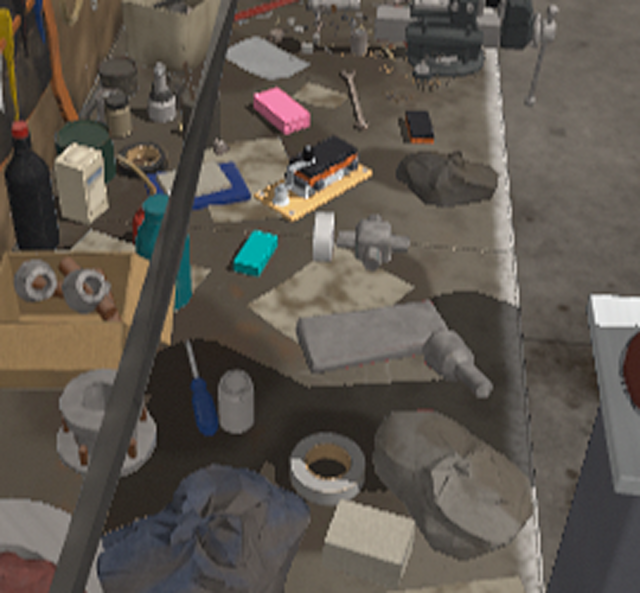

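The views show the holder near (540,-362) with the dark stone and the clip at its upper-left end, a small dark/orange decoy nearer the robot, and pink and turquoise look-alikes. A brown sheet covers part of the top view. I'll check the sheet's height and fit the holder pose.

Run:
```python
from h import *
P=[]
for n in ["top","side"]:
    s=snapshot(n); C=cloud(s); f=s["frame"].astype(int); ok=s["z_map"]>0
    if n=="top":
        for u,v in [(300,130),(340,110),(280,150),(298,180),(260,135),(150,130),(440,120)]: print("pt",u,v,np.round(C[v,u]))
        for n2,u,v in [("can",258,152),("bush?",171,196)]: print(n2,C[v,u].round())
    else:
        for u,v in [(205,200),(222,110),(180,260),(170,300)]: print("bar",u,v,np.round(C[v,u]))
    near=ok&(np.hypot(C[...,0]-540,C[...,1]+360)<130)
    dark=near&(C[...,2]>48)&(C[...,2]<62)&(f.max(-1)<70)
    wood=near&(C[...,2]>3)&(C[...,2]<20)&(f[...,2]-f[...,0]>60)
    for nm,m in [("stone",dark),("wood",wood)]:
        q=C[m]; r=cv2.minAreaRect(q[:,:2].astype(np.float32)); print(n,nm,len(q),np.round(r[0],1),np.round(r[1],1),round(r[2],1),q[:,2].mean().round(1))
    for z0 in (100,200,300,500,800):
        m=ok&(C[...,2]>z0)&(C[...,0]>250)&(C[...,0]<700)&(C[...,1]>-550)&(C[...,1]<300); q=C[m]
        print(z0,len(q), q.min(0).round(),q.max(0).round()) if len(q) else None
```

```text
pt 300 130 [ 465. -140. 1065.]
pt 340 110 [ 498. -192. 1039.]
pt 280 150 [ 439. -116. 1078.]
pt 298 180 [ 415. -139. 1041.]
pt 260 135 [ 808. -176.    2.]
pt 150 130 [829. 211.   3.]
pt 440 120 [ 484. -308. 1039.]
can [ 724. -162.   76.]
bush? [593. 136.  -3.]
top stone 7 [ 572.  -344.8] [7.9 7.9] 1.1 53.2
top wood 154 [ 542.1 -353.9] [179.3  83.2] 50.7 9.4
100 77117 [ 410. -382.  101.] [ 700.  275. 1119.]
200 77022 [ 410. -382.  863.] [ 700.  275. 1119.]
300 77022 [ 410. -382.  863.] [ 700.  275. 1119.]
500 77022 [ 410. -382.  863.] [ 700.  275. 1119.]
800 77022 [ 410. -382.  863.] [ 700.  275. 1119.]
bar 205 200 [511. 732. 757.]
bar 222 110 [514. 636. 779.]
bar 180 260 [516. 792. 756.]
bar 170 300 [514. 825. 758.]
side stone 199 [ 536.1 -368.5] [102.3  51.8] 50.3 53.8
side wood 267 [ 549.4 -356.7] [179.4  94.5] 51.2 9.2
100 3 [688. -86. 105.] [690. -67. 108.]
```

```bash
cat > plan.py <<'E'
from h import *
def mat(rpy): return R.from_euler('xyz',rpy)
def rows(p0,r0,p1,r1,n,arc=False,grip=1,dec=1):
    """rows from pose to pose, in n steps; rounding errors carried along"""
    p0,p1=np.array(p0,float),np.array(p1,float)
    dv=(r0.inv()*r1).as_rotvec(); out=[]; p=p0.copy(); r=r0
    for i in range(1,n+1):
        t=i/n
        if arc:
            a0,a1=np.arctan2(p0[1],p0[0]),np.arctan2(p1[1],p1[0]); a=a0+(a1-a0)*t
            rad=(1-t)*np.hypot(*p0[:2])+t*np.hypot(*p1[:2]); tp=np.array([rad*np.cos(a),rad*np.sin(a),(1-t)*p0[2]+t*p1[2]])
        else: tp=p0+(p1-p0)*t
        tr=r0*R.from_rotvec(dv*t)
        # shift expressed in the axes before the row
        w=np.round((r.inv()*tr).as_rotvec(),3); s=np.round(r.inv().apply(tp-p),dec)
        p=p+r.apply(s); r=r*R.from_rotvec(w); out.append([*w.tolist(),*s.tolist(),grip])
    out=[[x+0.0 if x else 0 for x in o] for o in out]
    print("max",np.abs(np.array(out)).max(0)[:6],"end",p.round(2),r.as_euler('xyz').round(4))
    for i in range(0,n,10): print(str([out[i:i+10]]).replace(' ',''))
def now(): o=observe(); return np.array(o["eef_pos"]),mat(o["ee_rot"])
E
python3 - <<'E'
from plan import *
p,r=now()
rows(p,r,[500,-345,270],mat([np.pi,0,0.882]),20,arc=True,dec=0)
E
```

```text
max [ 0.     0.     0.096 55.     6.     2.   ] end [ 500.24 -344.96  270.3 ] [-3.1416 -0.      0.8818]
[[[0,0,0.096,-48.0,2.0,-2.0,1.0],[0,0,0.096,-49.0,2.0,-2.0,1.0],[0,0,0.096,-49.0,2.0,-2.0,1.0],[0,0,0.096,-50.0,3.0,-2.0,1.0],[0,0,0.096,-50.0,3.0,-2.0,1.0],[0,0,0.096,-50.0,2.0,-2.0,1.0],[0,0,0.096,-51.0,4.0,-2.0,1.0],[0,0,0.096,-51.0,3.0,-1.0,1.0],[0,0,0.095,-51.0,3.0,-2.0,1.0],[0,0,0.096,-52.0,4.0,-2.0,1.0]]]
[[[0,0,0.096,-52.0,4.0,-2.0,1.0],[0,0,0.096,-53.0,4.0,-2.0,1.0],[0,0,0.096,-52.0,5.0,-2.0,1.0],[0,0,0.096,-54.0,4.0,-2.0,1.0],[0,0,0.096,-53.0,5.0,-2.0,1.0],[0,0,0.096,-54.0,5.0,-2.0,1.0],[0,0,0.096,-54.0,5.0,-2.0,1.0],[0,0,0.096,-55.0,6.0,-2.0,1.0],[0,0,0.096,-55.0,6.0,-2.0,1.0],[0,0,0.096,-55.0,6.0,-2.0,1.0]]]
```

```bash
python3 -m jog '[[[0,0,0.096,-48,2,-2,1],[0,0,0.096,-49,2,-2,1],[0,0,0.096,-49,2,-2,1],[0,0,0.096,-50,3,-2,1],[0,0,0.096,-50,3,-2,1],[0,0,0.096,-50,2,-2,1],[0,0,0.096,-51,4,-2,1],[0,0,0.096,-51,3,-1,1],[0,0,0.095,-51,3,-2,1],[0,0,0.096,-52,4,-2,1]]]'
python3 -m jog '[[[0,0,0.096,-52,4,-2,1],[0,0,0.096,-53,4,-2,1],[0,0,0.096,-52,5,-2,1],[0,0,0.096,-54,4,-2,1],[0,0,0.096,-53,5,-2,1],[0,0,0.096,-54,5,-2,1],[0,0,0.096,-54,5,-2,1],[0,0,0.096,-55,6,-2,1],[0,0,0.096,-55,6,-2,1],[0,0,0.096,-55,6,-2,0.2]]]'
python3 - <<'E'
from plan import *
s=snapshot("wrist"); s=snapshot("wrist"); print(s["xyz"],s["attitude"]); C=cloud(s); o=observe(); print(o["eef_pos"],o["ee_rot"],o["qpos"],o["finger_gap"])
np.save("w1.npy",C); cv2.imwrite("pics/w1f.png",s["frame"])
im=s["frame"].copy()
for t in ["stone","holder","clip_pivot","clip_knob","clip_foot","seat"]:
    for q in spot_point(t,s)[:2]:
        u,v=q["location"]; print(t,round(q["p"],2),np.round([u,v],1),np.round(C[int(v),int(u)],1)); cv2.circle(im,(int(u),int(v)),3,(0,255,0),1); cv2.putText(im,t,(int(u)+4,int(v)),0,.35,(0,255,0))
cv2.imwrite("pics/w1.png",cv2.resize(im,(800,600)))
E
```

```text
t: 2.35
eef_pos: [539.4, 172.9, 250.3]
ee_rot: [3.141, -0.0, 1.839]
wrist_force: [1.2, -0.3, -0.1]
finger_gap: 85.2
finger_force: 0.0
t: 3.6
eef_pos: [499.5, -346.7, 270.2]
ee_rot: [3.141, 0.0, 0.879]
wrist_force: [0.7, -0.1, -0.2]
finger_gap: 69.8
finger_force: 0.0
[ 542.15001254 -299.51372389  413.0739366 ] [-0.27954532 -0.00092784 -0.70143964]
[ 497.84901752 -349.55299753  270.13578997] [3.14121682e+00 1.47908492e-03 8.74060286e-01] [-7.31494696e-01  4.38478633e-01  1.66504490e-01  1.29839517e+00
 -1.46513042e-03  1.53603708e+00] 55.26836098872925
stone 0.97 [279.7 300.4] [ 390.9 -531.1   19.1]
stone 0.57 [292.1 149. ] [ 539.3 -367.    55.7]
clip_pivot 0.58 [293.4  72.2] [ 592.8 -304.2   39.2]
clip_knob 0.89 [291.  121.4] [ 556.3 -338.7   84.6]
clip_foot 0.67 [287.7 117.2] [ 555.7 -333.1   83.9]
```

View pics/w1.png

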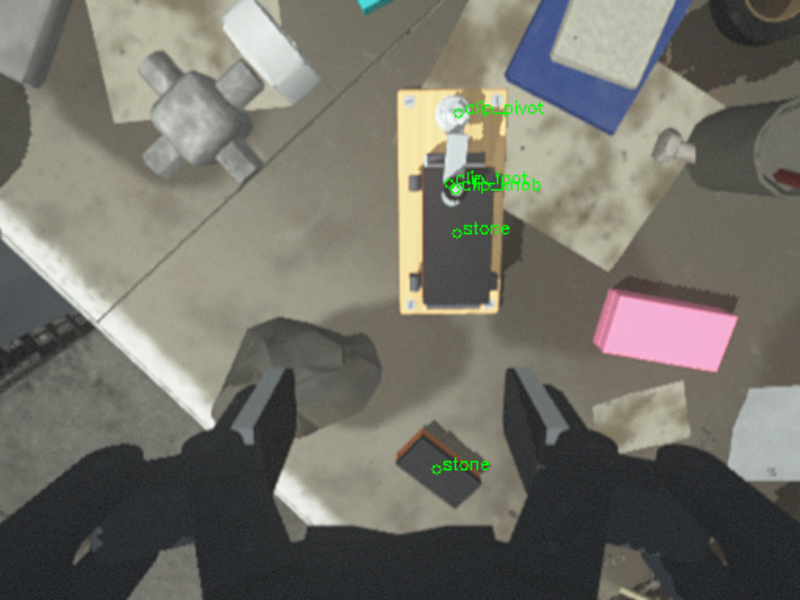

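The wrist view shows the holder upright in the image (board 400-505, 90-315), the stone's dark face at (457,233), the knob at (452,195) and the screw at (453,110). The decoy is at (437,468).

Run:
```python
from plan import *
C=np.load("w1.npy"); f=cv2.imread("pics/w1f.png").astype(int)
near=(np.hypot(C[...,0]-545,C[...,1]+358)<115)
def fit(m,nm):
    q=C[m]; r=cv2.minAreaRect(q[:,:2].astype(np.float32)); print(nm,len(q),np.round(r[0],1),np.round(r[1],1),round(r[2],2),np.median(q[:,2]).round(1))
fit(near&(abs(C[...,2]-55)<4)&(f.max(-1)<75),"stone")
fit(near&(abs(C[...,2]-10)<4)&(f[...,2]-f[...,0]>50),"wood")
k=near&(C[...,2]>78)&(C[...,2]<90)&(f.max(-1)<90); q=C[k]; print("knobtop",len(q),q.mean(0).round(1),q.min(0).round(1),q.max(0).round(1))
y=np.radians(-39.5); hy=np.array([-np.sin(y),np.cos(y)]); 
m=near&(abs(C[...,2]-55)<4)&(f.max(-1)<75); q=C[m][:,:2]
for deg in (-41,-40.5,-40,-39.5,-39,-38.5):
    y=np.radians(deg); X=q@[np.cos(y),np.sin(y)]; Y=q@[-np.sin(y),np.cos(y)]
    print(deg,np.percentile(X,[1,99]).round(1),np.percentile(Y,[1,99]).round(1), "knob",[(C[k].mean(0)[:2]@[np.cos(y),np.sin(y)]).round(1),(C[k].mean(0)[:2]@[-np.sin(y),np.cos(y)]).round(1)])
```

```text
stone 512 [ 538.1 -370.9] [96.7 48. ] 50.18 55.6
wood 3888 [ 547.9 -357. ] [178.   83.8] 50.82 10.4
knobtop 114 [ 557.  -338.9   83.1] [ 549.9 -347.2   78.1] [ 564.2 -331.5   85.7]
-41 [628.8 673.6] [ 25.2 121.6] knob [np.float64(642.7), np.float64(109.7)]
-40.5 [629.1 674. ] [ 19.6 115.8] knob [np.float64(643.6), np.float64(104.1)]
-40 [629.3 674.3] [ 13.9 110. ] knob [np.float64(644.5), np.float64(98.4)]
-39.5 [629.5 674.7] [  8.2 104.3] knob [np.float64(645.4), np.float64(92.8)]
-39 [629.6 674.8] [ 2.3 98.5] knob [np.float64(646.1), np.float64(87.2)]
-38.5 [629.6 675.1] [-3.5 92.7] knob [np.float64(646.9), np.float64(81.5)]
```

Run:
```python
from plan import *
for i in range(3):
    s=snapshot("wrist"); o=observe(); print(o["t"],o["eef_pos"],o["ee_rot"],o["finger_gap"])
p,r=now()
rows(p,r,[556.5,-339,110],mat([np.pi,0,0.80]),8,grip=0,dec=0)
rows([556.5,-339,110],mat([np.pi,0,0.80]),[556.5,-339,58],mat([np.pi,0,0.80]),4,grip=0)
```

```text
4.05 [ 500.85427904 -343.89318318  270.34649658] [-3.14155959e+00 -1.06901477e-04  8.83695249e-01] 51.04371888663588
4.1 [ 500.81186111 -343.97583927  270.35409786] [-3.14157930e+00 -7.08680543e-05  8.83575394e-01] 51.31199702637499
4.15 [ 500.76281171 -344.10617001  270.33606571] [ 3.14156760e+00 -3.78787903e-05  8.83381578e-01] 51.1804798396305
max [0.0e+00 0.0e+00 1.1e-02 6.0e+00 5.0e+00 2.0e+01] end [ 556.43 -338.55  110.34] [ 3.1416 -0.      0.8004]
[[[0,0,0.01,5.0,5.0,20.0,0],[0,0,0.011,5.0,5.0,20.0,0],[0,0,0.01,5.0,5.0,20.0,0],[0,0,0.011,5.0,5.0,20.0,0],[0,0,0.01,5.0,4.0,20.0,0],[0,0,0.011,5.0,5.0,20.0,0],[0,0,0.01,5.0,5.0,20.0,0],[0,0,0.01,6.0,4.0,20.0,0]]]
max [ 0.  0.  0.  0.  0. 13.] end [ 556.5 -339.    58. ] [3.1416 0.     0.8   ]
[[[0,0,0,0,0,13.0,0],[0,0,0,0,0,13.0,0],[0,0,0,0,0,13.0,0],[0,0,0,0,0,13.0,0]]]
```

```bash
cat > fit.py <<'E'
from plan import *
def board(C,f,c=(545,-358),rad=115):
    near=(np.hypot(C[...,0]-c[0],C[...,1]-c[1])<rad)
    q=C[near&(abs(C[...,2]-10)<4)&(f[...,2]-f[...,0]>50)]; r=cv2.minAreaRect(q[:,:2].astype(np.float32)); print("wood",len(q),np.round(r[0],1),np.round(r[1],1),round(r[2],2))
    q=C[near&(C[...,2]>80)&(C[...,2]<90)&(f.max(-1)<90)]; r=cv2.minAreaRect(q[:,:2].astype(np.float32)); print("knobtop",len(q),q.mean(0).round(1),np.round(r[0],1),np.round(r[1],1))
    q=C[near&(C[...,2]>51)&(C[...,2]<59)]; r=cv2.minAreaRect(q[:,:2].astype(np.float32)); print("stone",len(q),np.round(r[0],1),np.round(r[1],1),round(r[2],2))
E
python3 - <<'E'
from fit import *
s=snapshot("wrist"); C=cloud(s); f=s["frame"].astype(int); board(C,f); print(observe()["eef_pos"])
E
```

```text
wood 3793 [ 547.4 -357.8] [177.7  83.5] 50.68
knobtop 104 [ 556.9 -339.    83.3] [ 557.2 -339.1] [13.7 15.4]
stone 3484 [ 544.3 -361.9] [122.7  50. ] 50.56
[ 500.66409393 -344.2608356   270.35357985]
```

```bash
python3 -m jog '[[[0,0,0.01,5,5,20,0],[0,0,0.01,5,5,20,0],[0,0,0.01,5,5,20,0],[0,0,0.01,5,5,20,0],[0,0,0.01,5,4,20,0],[0,0,0.01,5,5,20,0],[0,0,0.01,6,5,20,0],[0,0,0.01,6,4,20,0],[0,0,0,0,0,0,0],[0,0,0,0,0,0,0]]]'
```

```text
t: 5.45
eef_pos: [556.8, -338.9, 110.7]
ee_rot: [3.141, 0.0, 0.802]
wrist_force: [-0.6, -0.5, 1.0]
finger_gap: 42.8
finger_force: 0.0
```

Run:
```python
from plan import *
s=snapshot("wrist"); cv2.imwrite("pics/w2.png",s["frame"]); p,r=now(); print(p,r.as_euler('xyz'))
print(r.inv().apply(np.array([557,-339,58])-p))
```

```text
[ 556.88250436 -339.02169063  111.08510542] [ 3.14048472e+00 -3.38959750e-05  8.01848294e-01]
[9.54925101e-02 1.05391278e-02 5.30851529e+01]
```

View pics/w2.png

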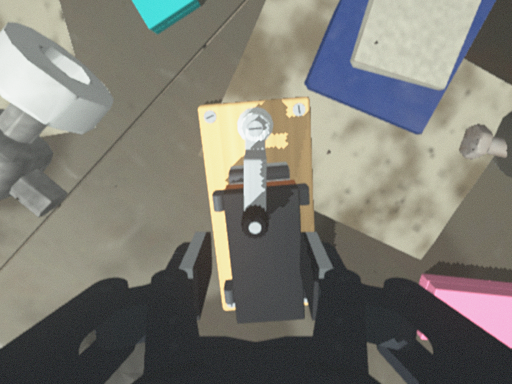

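Knob at (256,223), centred between the finger tips. Next I go down and close on it.

```bash
python3 -m jog '[[[0,0,0,0,0,15,0],[0,0,0,0,0,15,0],[0,0,0,0,0,14,0],[0,0,0,0,0,9,0],[0,0,0,0,0,0,0],[0,0,0,0,0,0,-1],[0,0,0,0,0,0,-1],[0,0,0,0,0,0,-1],[0,0,0,0,0,0,-1],[0,0,0,0,0,0,-1]]]' 40
python3 - <<'E'
from plan import *
p,r=now(); print(p,r.as_euler('xyz'),observe()["finger_gap"])
# swing plan: holder frame arc, clip from th0 to th1
yw=np.radians(-39.35); hx=np.array([np.cos(yw),np.sin(yw)]); hy=np.array([-np.sin(yw),np.cos(yw)])
piv=np.array([537,-370.5])+88*hy
d=p[:2]-piv; th0=np.arctan2(-d@hx,-d@hy); print("piv",piv,"th0",th0,"rad",np.hypot(*d))
# lift 4 then 10 rows of dth
n=12; dth=(2.2-th0)/n; rr=52
R0=r; a=(p[:2]); prev=a; cur=r
for i in range(1,n+1):
    th=th0+dth*i; t=piv+rr*(-np.sin(th)*hx-np.cos(th)*hy)
    s=cur.inv().apply([*(t-prev),0]); print(i,round(dth,3),s.round(1)); prev=t; cur=cur*R.from_rotvec([0,0,dth])
E
```

```text
t: 6.75
eef_pos: [557.0, -338.9, 58.0]
ee_rot: [3.14, -0.0, 0.802]
wrist_force: [-0.4, 0.9, 5.0]
finger_gap: 13.7
finger_force: 39.4
[ 556.98522808 -338.94271249   57.96903873] [ 3.14046275e+00 -1.03155707e-04  8.01814186e-01] 13.70791464212516
piv [ 592.79692222 -302.45072763] th0 0.08920258224384375 rad 51.1286846702738
1 0.176 [-0.  -9.1 -0. ]
2 0.176 [ 0.9 -9.1 -0. ]
3 0.176 [ 0.9 -9.1 -0. ]
4 0.176 [ 0.9 -9.1 -0. ]
5 0.176 [ 0.9 -9.1 -0. ]
6 0.176 [ 0.9 -9.1 -0. ]
7 0.176 [ 0.9 -9.1 -0. ]
8 0.176 [ 0.9 -9.1 -0. ]
9 0.176 [ 0.9 -9.1  0. ]
10 0.176 [ 0.9 -9.1  0. ]
11 0.176 [ 0.9 -9.1  0. ]
12 0.176 [ 0.9 -9.1  0. ]
```

```bash
python3 -m jog '[[[0,0,0,0,0,-2,-1],[0,0,0,0,0,-2,-1],[0,0,0.176,0,-9,0,-1],[0,0,0.176,0.9,-9.1,0,-1],[0,0,0.176,0.9,-9.1,0,-1],[0,0,0.176,0.9,-9.1,0,-1],[0,0,0.176,0.9,-9.1,0,-1],[0,0,0.176,0.9,-9.1,0,-1],[0,0,0.176,0.9,-9.1,0,-1],[0,0,0.176,0.9,-9.1,0,-1]]]'
python3 -c "
from plan import *
s=snapshot('wrist')
o=observe();print(o['eef_pos'],o['ee_rot'],o['qpos'],o['finger_gap'],o['wrist_force'],o['finger_force'])
piv=np.array([592.8,-302.45]);p=np.array(o['eef_pos'])[:2];print(np.hypot(*(p-piv)))"
```

```text
t: 8.0
eef_pos: [547.0, -277.4, 60.2]
ee_rot: [-3.133, -0.0, -0.593]
wrist_force: [10.9, 2.3, -13.5]
finger_gap: 13.6
finger_force: 43.4
[ 547.13505982 -277.40356158   60.30490748] [-3.13250817e+00 -3.27586078e-04 -5.86293719e-01] [-0.59319498  0.59211088 -0.15238708  0.82603348  0.00908653  3.13469111] 13.12052514182517 [  9.59123284   2.19105092 -14.00248862] 42.807400571580274
52.082730715841585
```

```bash
python3 -m jog '[[[0,0,0,0,0,3,-1],[0,0,0,0,0,3,-1],[0,0,0,0,0,0,-0.2],[0,0,0,0,0,0,-0.2],[0,0,0,0,0,-10,-0.2],[0,0,0,0,0,-25,-0.1],[0,0,0,0,0,-35,0],[0,0,0,0,0,-40,0.3],[0,0,0,0,0,0,0.5],[0,0,0,0,0,0,0.65]]]'
cat >> plan.py <<'E'
YW=np.radians(-39.35); HX=np.array([np.cos(YW),np.sin(YW),0]); HY=np.array([-np.sin(YW),np.cos(YW),0])
SEAT=np.array([537.,-370.5,42.5])
def Rt(yaw,al): return mat([np.pi,0,yaw])*R.from_rotvec([0,al,0])
Y0=np.pi/2+YW
E
python3 - <<'E'
from plan import *
s=snapshot("wrist"); C=cloud(s); f=s["frame"].astype(int)
for t in ("clip_knob","clip_pivot","stone"):
    for q in spot_point(t,s)[:2]:
        u,v=q["location"]; print(t,round(q["p"],2),np.round([u,v]),C[int(v),int(u)].round(1))
p,r=now(); print(p,r.as_euler('xyz'))
r1=Rt(Y0,np.radians(30)); z=r1.apply([0,0,1])
pa=SEAT+22*z-90*z; pg=SEAT+22*z
rows(p,r,pa,r1,10,grip=.65,dec=0)
rows(pa,r1,pg,r1,6,grip=.65,dec=0)
E
```

```text
t: 9.3
eef_pos: [545.5, -279.1, 165.4]
ee_rot: [-3.135, -0.0, -0.593]
wrist_force: [-0.1, 0.0, -0.2]
finger_gap: 70.4
finger_force: 0.0
clip_knob 0.61 [250. 198.] [ 548.9 -275.7   80.2]
clip_pivot 0.73 [248. 122.] [ 594.7 -302.8   38.7]
stone 0.85 [354. 132.] [ 542.6 -368.1   55.5]
[ 545.06121203 -278.72335319  164.30102594] [-3.13516475e+00  1.85713446e-03 -5.93407995e-01]
max [ 0.038  0.042  0.145 11.    13.     6.   ] end [ 515.9  -396.94  101.46] [ 3.141  -0.5231  0.8845]
[[[0.038,0.042,-0.144,4.0,11.0,6.0,0.65],[0.038,0.042,-0.144,2.0,13.0,6.0,0.65],[0.038,0.042,-0.145,0,12.0,6.0,0.65],[0.038,0.042,-0.144,-1.0,13.0,5.0,0.65],[0.038,0.042,-0.144,-4.0,12.0,4.0,0.65],[0.038,0.042,-0.144,-6.0,12.0,4.0,0.65],[0.038,0.042,-0.145,-8.0,11.0,3.0,0.65],[0.038,0.042,-0.144,-9.0,10.0,2.0,0.65],[0.037,0.042,-0.144,-11.0,9.0,1.0,0.65],[0.038,0.042,-0.145,-11.0,7.0,1.0,0.65]]]
max [ 0.  0.  0.  0.  0. 15.] end [ 543.97 -361.99   23.45] [ 3.1416 -0.5236  0.884 ]
[[[0,0,0,0,0,15.0,0.65],[0,0,0,0,0,15.0,0.65],[0,0,0,0,0,15.0,0.65],[0,0,0,0,0,15.0,0.65],[0,0,0,0,0,15.0,0.65],[0,0,0,0,0,15.0,0.65]]]
```

```bash
python3 -m jog '[[[0.038,0.042,-0.144,4,11,6,0.65],[0.038,0.042,-0.144,2,13,6,0.65],[0.038,0.042,-0.145,0,12,6,0.65],[0.038,0.042,-0.144,-1,13,5,0.65],[0.038,0.042,-0.144,-4,12,4,0.65],[0.038,0.042,-0.144,-6,12,4,0.65],[0.038,0.042,-0.145,-8,11,3,0.65],[0.038,0.042,-0.144,-9,10,2,0.65],[0.037,0.042,-0.144,-11,9,1,0.65],[0.038,0.042,-0.145,-11,7,1,0.65]]]'
python3 - <<'E'
from plan import *
for i in range(4): s=snapshot("wrist")
C=cloud(s); f=s["frame"].astype(int); o=observe(); print(o["qpos"],o["finger_gap"])
p,r=now(); print(p,r.as_euler('xyz'))
near=np.hypot(C[...,0]-537,C[...,1]+370)<75
q=C[near&(C[...,2]>51)&(C[...,2]<59)]; rr=cv2.minAreaRect(q[:,:2].astype(np.float32)); print("stone",len(q),np.round(rr[0],1),np.round(rr[1],1),round(rr[2],2))
cv2.imwrite("pics/w3.png",s["frame"])
r1=Rt(Y0,np.radians(30)); z=r1.apply([0,0,1])
print(r.inv().apply(SEAT+22*z-p),(r.inv()*r1).as_rotvec())
E
```

```text
t: 10.75
eef_pos: [516.0, -397.6, 101.7]
ee_rot: [3.138, -0.525, 0.89]
wrist_force: [0.8, -0.4, -0.2]
finger_gap: 70.6
finger_force: 0.0
[-1.01080326  0.72314135  0.08852058  1.11639772  0.49381837  1.20478389] 70.67710990614275
[ 516.28082883 -397.13484975  101.60369241] [-3.14103456 -0.52311258  0.88031524]
stone 11309 [ 537.  -370.9] [99.7 50.1] 50.44
[-0.29703044 -0.98109875 90.05101411] [ 0.00128814  0.0004853  -0.0031997 ]
```

View pics/w3.png

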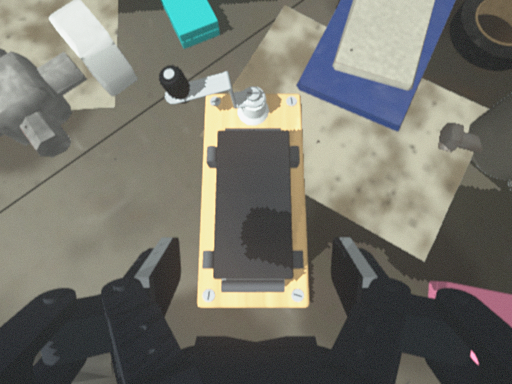

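The stone (215-292, 130-278) is free between the cheeks and lies midway between the fingers, with the clip swung aside at (172,85). I descend along the tool and grip.

```bash
python3 -m jog '[[[0,0,0,0,-0.5,18,0.65],[0,0,0,0,0,18,0.65],[0,0,0,0,0,18,0.65],[0,0,0,0,0,18,0.65],[0,0,0,0,0,12,0.65],[0,0,0,0,0,6,0.65],[0,0,0,0,0,0,0.65],[0,0,0,0,0,0,0.1],[0,0,0,0,0,0,-0.2],[0,0,0,0,0,0,-0.2]]]' 70
python3 - <<'E'
from plan import *
for i in range(2): s=snapshot("wrist")
o=observe(); print(o["qpos"],o["finger_gap"],o["finger_force"],o["wrist_force"])
p,r=now(); print(repr(p),repr(r.as_euler('xyz')))
E
```

```text
t: 12.2
eef_pos: [544.2, -362.4, 25.3]
ee_rot: [3.14, -0.523, 0.884]
wrist_force: [-4.8, 2.1, 6.4]
finger_gap: 49.1
finger_force: 74.7
[-0.94616876  0.78241078 -0.01909884  0.91448608  0.50460501  1.27410432] 49.27215973451604 74.67812418937683 [-4.42099708  1.23220132  5.97112253]
array([ 544.24677099, -362.41923386,   25.34624628]) array([ 3.13987395, -0.52333876,  0.88428653])
```

```bash
python3 -m jog '[[[0,0,0,1,0,-1.7,-0.2],[0,0,0,2,0,-3.5,-0.2],[0,0,0,2.5,0,-4.3,-0.2],[0,0,0,5,0,-8.7,-0.2],[0,0,0,8,0,-14,-0.2],[0,0,0,8,0,-14,-0.2],[0,0,0,8,0,-14,-0.2],[0,0,0,7,0,-12,-0.2],[0,0,0,4,0,-7,-0.2],[0,0,0,0,0,0,-0.2]]]'
python3 - <<'E'
from plan import *
for i in range(3): s=snapshot("wrist")
o=observe(); print(o["finger_gap"],o["finger_force"],o["wrist_force"])
p,r=now(); print(p,r.as_euler('xyz'))
pg=np.array([544.25,-362.42,25.35]); rg=mat([3.1399,-.5233,.8843])
off=rg.inv().apply(SEAT-pg); print("off",off)
print("stone now",p+r.apply(off))
np.save("off1.npy",off)
r2=Rt(np.pi/2,np.radians(-60)); c2=np.array([590,-30,110.]); p2=c2-r2.apply(off)
rows(p,r,p2,r2,20,grip=-.2,dec=0)
E
```

```text
t: 13.55
eef_pos: [544.7, -362.6, 116.5]
ee_rot: [3.138, -0.523, 0.886]
wrist_force: [0.2, -0.5, -3.9]
finger_gap: 49.3
finger_force: 73.6
49.277466009422795 73.63802790641785 [ 0.27854594  0.41121974 -2.31593652]
[ 544.2943482  -362.06001269  115.28528577] [ 3.14005534 -0.5234735   0.88510552]
off [ -0.82303818  -0.45199468 -20.27534732]
stone now [ 537.05138897 -370.15017648  132.4334691 ]
max [1.0e-02 7.6e-02 3.7e-02 1.6e+01 8.0e+00 1.3e+01] end [590.   -47.15  99.27] [-3.1415  1.0475  1.5706]
[[[-0.01,-0.075,-0.037,11.0,-8.0,8.0,-0.2],[-0.01,-0.075,-0.036,13.0,-8.0,6.0,-0.2],[-0.009,-0.075,-0.037,13.0,-7.0,6.0,-0.2],[-0.01,-0.076,-0.037,13.0,-7.0,4.0,-0.2],[-0.01,-0.075,-0.037,14.0,-7.0,3.0,-0.2],[-0.01,-0.075,-0.036,15.0,-6.0,3.0,-0.2],[-0.009,-0.075,-0.037,15.0,-5.0,1.0,-0.2],[-0.01,-0.075,-0.037,15.0,-5.0,-1.0,-0.2],[-0.01,-0.075,-0.036,15.0,-5.0,-1.0,-0.2],[-0.01,-0.075,-0.037,16.0,-4.0,-2.0,-0.2]]]
[[[-0.009,-0.075,-0.037,15.0,-3.0,-4.0,-0.2],[-0.01,-0.076,-0.037,15.0,-2.0,-5.0,-0.2],[-0.01,-0.075,-0.036,14.0,-2.0,-6.0,-0.2],[-0.01,-0.075,-0.037,14.0,-2.0,-7.0,-0.2],[-0.009,-0.075,-0.037,14.0,-1.0,-8.0,-0.2],[-0.01,-0.075,-0.036,13.0,0,-9.0,-0.2],[-0.01,-0.075,-0.037,12.0,0,-11.0,-0.2],[-0.01,-0.075,-0.037,12.0,1.0,-11.0,-0.2],[-0.009,-0.076,-0.036,11.0,2.0,-11.0,-0.2],[-0.01,-0.075,-0.037,9.0,1.0,-13.0,-0.2]]]
```

```bash
python3 -m jog '[[[-0.01,-0.075,-0.037,11,-8,8,-0.2],[-0.01,-0.075,-0.036,13,-8,6,-0.2],[-0.009,-0.075,-0.037,13,-7,6,-0.2],[-0.01,-0.076,-0.037,13,-7,4,-0.2],[-0.01,-0.075,-0.037,14,-7,3,-0.2],[-0.01,-0.075,-0.036,15,-6,3,-0.2],[-0.009,-0.075,-0.037,15,-5,1,-0.2],[-0.01,-0.075,-0.037,15,-5,-1,-0.2],[-0.01,-0.075,-0.036,15,-5,-1,-0.2],[-0.01,-0.075,-0.037,16,-4,-2,-0.2]]]'
python3 -m jog '[[[-0.009,-0.075,-0.037,15,-3,-4,-0.2],[-0.01,-0.076,-0.037,15,-2,-5,-0.2],[-0.01,-0.075,-0.036,14,-2,-6,-0.2],[-0.01,-0.075,-0.037,14,-2,-7,-0.2],[-0.009,-0.075,-0.037,14,-1,-8,-0.2],[-0.01,-0.075,-0.036,13,0,-9,-0.2],[-0.01,-0.075,-0.037,12,0,-11,-0.2],[-0.01,-0.075,-0.037,12,1,-11,-0.2],[-0.009,-0.076,-0.036,11,2,-11,-0.2],[-0.01,-0.075,-0.037,9,1,-13,-0.2]]]'
python3 - <<'E'
from plan import *
for i in range(5): s=snapshot("side")
o=observe(); print(o["finger_gap"],o["finger_force"],o["wrist_force"],o["qpos"])
p,r=now(); off=np.load("off1.npy"); print(p,r.as_euler('xyz'),"stone",p+r.apply(off))
r2=Rt(np.pi/2,np.radians(-60)); print("rot err",(r.inv()*r2).as_rotvec(), "down 1mm in tool", r.inv().apply([0,0,-1]).round(3))
c=s["frame"][100:300,180:340]; cv2.imwrite("pics/s1.png",cv2.resize(c,(480,600),interpolation=cv2.INTER_CUBIC))
C=cloud(s); f=s["frame"].astype(int)
m=(np.hypot(C[...,0]-590,C[...,1]+30)<60)&(C[...,2]>60)&(f[...,2]-f[...,0]>70); print("orange",m.sum(),C[m].min(0) if m.any() else'',C[m].max(0) if m.any() else '')
E
```

```text
t: 14.95
eef_pos: [567.1, -203.6, 106.7]
ee_rot: [2.992, 0.261, 1.19]
wrist_force: [-0.1, 0.6, -2.3]
finger_gap: 49.4
finger_force: 73.8
t: 16.2
eef_pos: [590.1, -46.7, 98.8]
ee_rot: [-3.14, 1.05, 1.572]
wrist_force: [0.3, 0.6, -2.0]
finger_gap: 49.3
finger_force: 73.9
49.24819761718215 74.06872630119324 [-0.35346829 -0.88115775 -2.18796247] [ 0.26061858  0.86321741 -0.01663243  1.11146517 -0.9908701   2.0623677 ]
[590.16629308 -47.66351269  99.24583897] [3.1405053  1.04694051 1.56885451] stone [589.72554392 -30.51840324 110.10043995]
rot err [-0.00059418 -0.00025651 -0.00097126] down 1mm in tool [ 0.866 -0.001  0.5  ]
orange 24 [565.21146417 -42.43344306 128.0553229 ] [582.03836986 -25.17107435 161.6823211 ]
```

View pics/s1.png

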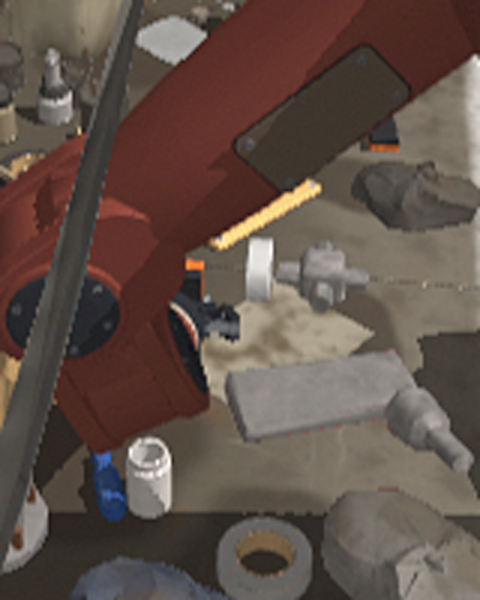

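The raised stone shows at (190,275), half hidden by the arm. The bush at (150,480) looks close to the wrist, so I check that clearance before lowering 60 mm.

Run:
```python
from plan import *
for n in ("side","top"):
    s=snapshot(n); C=cloud(s); f=s["frame"].astype(int)
    near=(C[...,0]>450)&(C[...,0]<760)&(C[...,1]>-20)&(C[...,1]<260)
    red=near&(C[...,2]>40)&(f[...,2]-f[...,0]>25)&(f[...,2]<150)
    for y0 in range(0,240,30):
        m=near&(C[...,2]>72)&(C[...,1]>=y0)&(C[...,1]<y0+30); q=C[m]
        if len(q): i=q[:,2].argmin(); print(n,y0,len(q),"lowest",q[i].round(),"x",q[:,0].min().round(),q[:,0].max().round())
    m=near&(C[...,2]>40)&(C[...,2]<72)&(C[...,1]>90); print("bush pts",C[m].min(0).round() if m.any() else '',C[m].max(0).round() if m.any() else '')
```

```text
side 0 37 lowest [550.   1. 125.] x 528.0 570.0
side 30 116 lowest [758.  35.  73.] x 523.0 760.0
side 60 94 lowest [736.  64.  76.] x 552.0 760.0
side 90 192 lowest [737. 120.  74.] x 553.0 760.0
side 120 102 lowest [755. 128.  72.] x 551.0 760.0
side 150 190 lowest [756. 166.  73.] x 450.0 760.0
side 180 643 lowest [736. 204.  74.] x 450.0 759.0
side 210 1383 lowest [740. 227.  72.] x 450.0 760.0
bush pts [531.  95.  40.] [760. 260.  72.]
top 0 4720 lowest [689.  12.  73.] x 456.0 760.0
top 30 5081 lowest [755.  45.  72.] x 450.0 760.0
top 60 4553 lowest [752.  61.  72.] x 450.0 759.0
top 90 4408 lowest [758.  98.  77.] x 450.0 759.0
top 120 4577 lowest [753. 144.  72.] x 450.0 759.0
top 150 4617 lowest [757. 158.  72.] x 450.0 760.0
top 180 1103 lowest [740. 204.  72.] x 450.0 760.0
top 210 1055 lowest [719. 220.  72.] x 450.0 760.0
bush pts [571.  96.  40.] [759. 227.  72.]
```

```bash
python3 - <<'E'
from plan import *
p,r=now(); off=np.load("off1.npy"); c=p+r.apply(off); print(c)
print(r.inv().apply(np.array([590,-65,c[2]])-c).round(2), r.inv().apply([0,0,-(c[2]-54)]).round(2))
E
python3 -m jog '[[[0,0,0,-2.5,0,4.3,-0.2],[0,0,0,-2.5,0,4.3,-0.2],[0,0,0,-2.5,0,4.3,-0.2],[0,0,0,-2.5,0,4.3,-0.2],[0,0,0,-2.5,0,4.3,-0.2],[0,0,0,-2.5,0,4.3,-0.2],[0,0,0,-2.5,0,4.3,-0.2],[0,0,0,4,0,2.5,-0.2],[0,0,0,5,0,3,-0.2],[0,0,0,0,0,0,-0.2]]]'
python3 - <<'E'
from plan import *
for i in range(2): s=snapshot("side")
o=observe(); print(o["finger_gap"],o["finger_force"],o["wrist_force"])
p,r=now(); off=np.load("off1.npy"); print(p,r.as_euler('xyz'),"stone",p+r.apply(off))
C=cloud(s); f=s["frame"]; c=f[150:300,160:300]; cv2.imwrite("pics/s2.png",cv2.resize(c,(560,600),interpolation=cv2.INTER_CUBIC))
m=(C[...,0]>540)&(C[...,0]<640)&(C[...,1]>90)&(C[...,1]<190)&(C[...,2]>5)&(C[...,2]<72); q=C[m]; print("bush",len(q),q.min(0).round(),q.max(0).round(),np.median(q,0).round())
E
```

```text
[589.87336858 -31.001338   110.98035865]
[-17.     0.19  29.44] [49.34 -0.1  28.49]
t: 17.8
eef_pos: [589.9, -82.4, 88.6]
ee_rot: [-3.14, 1.048, 1.572]
wrist_force: [0.4, 0.3, -3.3]
finger_gap: 49.3
finger_force: 74.1
49.19047584984828 74.0680181980133 [-0.23068165  0.42715837 -2.7092056 ]
[590.22407459 -82.41753067  89.10346659] [3.14112963 1.04845296 1.57027761] stone [589.77159365 -65.25642193  99.93227115]
bush 462 [540.  94.   5.] [640. 164.  69.] [602. 142.  35.]
```

View pics/s2.png

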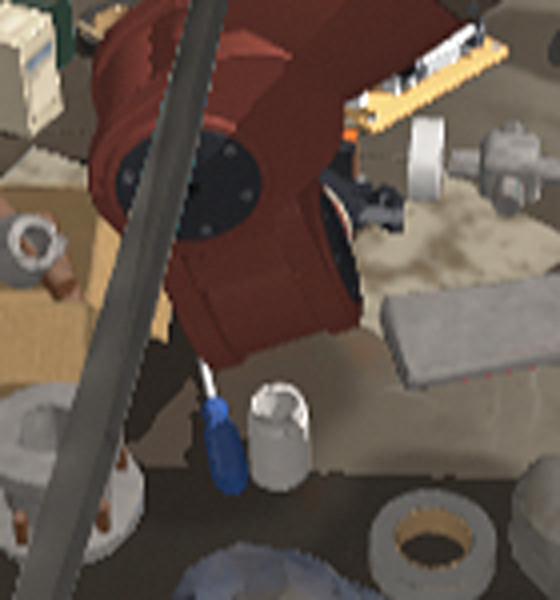

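Stone edge at (345,140) of the crop. The bush at (280,435) is now about 20 px below the wrist's lower edge, near (230,355). I check that edge's height.

Run:
```python
from plan import *
s=snapshot("side"); C=cloud(s)
for u,v in [(217,236),(212,238),(225,234),(235,230),(245,228),(247,222)]: print(u,v,C[v,u].round())
```

```text
217 236 [604. 243. 234.]
212 238 [614. 251. 234.]
225 234 [585. 241. 241.]
235 230 [563. 235. 250.]
245 228 [540. 236. 260.]
247 222 [537. 219. 263.]
```

```bash
python3 -m jog '[[[0,0,0,7,0,4,-0.2],[0,0,0,7,0,4,-0.2],[0,0,0,7,0,4,-0.2],[0,0,0,7,0,4,-0.2],[0,0,0,6,0,3.5,-0.2],[0,0,0,4,0,2.3,-0.2],[0,0,0,1.7,0,1,-0.2],[0,0,0,0,0,0,-0.2],[0,0,0,0,0,0,-0.2],[0,0,0,0,0,0,-0.2]]]'
python3 -c "
from plan import *
o=observe(); print(o['wrist_force']); p,r=now(); off=np.load('off1.npy'); print(p,r.as_euler('xyz'),'stone',p+r.apply(off))"
```

```text
t: 19.2
eef_pos: [590.4, -82.5, 43.7]
ee_rot: [3.14, 1.048, 1.569]
wrist_force: [-0.2, 1.0, -2.6]
finger_gap: 49.1
finger_force: 74.1
[-0.17796361  0.95743083 -2.63470533]
[590.4169773  -82.46270347  43.73983744] [3.13963864 1.04823693 1.56875907] stone [589.96032114 -65.30382114  54.57199432]
```

```bash
python3 -m jog '[[[0,0,0,0.9,0,0.5,-0.2],[0,0,0,0.9,0,0.5,-0.2],[0,0,0,0.9,0,0.5,-0.2],[0,0,0,0.4,0,0.25,-0.2],[0,0,0,0.4,0,0.25,-0.2],[0,0,0,0,0,0,-0.2],[0,0,0,0,0,0,-0.2],[0,0,0,0,0,0,-0.2],[0,0,0,0,0,0,-0.2],[0,0,0,0,0,0,-0.2]]]'
python3 -c "
from plan import *
o=observe(); print(o['wrist_force']); p,r=now(); off=np.load('off1.npy'); print(p,'stone',p+r.apply(off))"
```

```text
t: 20.45
eef_pos: [590.3, -82.5, 39.6]
ee_rot: [3.14, 1.048, 1.57]
wrist_force: [-0.9, -0.1, -0.4]
finger_gap: 49.1
finger_force: 74.1
[-0.8771417  -0.06400329 -0.44752386]
[590.28788601 -82.50628316  39.55425343] stone [589.83504748 -65.34506469  50.38286913]
```

```bash
python3 -m jog '[[[0,0,0,0.4,0,0.25,-0.2],[0,0,0,0,0,0,-0.2],[0,0,0,0,0,0,0.2],[0,0,0,0,0,0,0.3],[0,0,0,0,0,0,0.45],[0,0,0,0,0,0,0.6],[0,0,0,0,0,0,0.65],[0,0,0,0,0,-10,0.65],[0,0,0,0,0,-20,0.65],[0,0,0,0,0,-25,0.65]]]'
python3 - <<'E'
from plan import *
o=observe(); print(o['wrist_force']); p,r=now(); off=np.load('off1.npy'); print(p,r.as_euler('xyz'))
s=snapshot("wrist"); C=cloud(s); f=s["frame"].astype(int); cv2.imwrite("pics/w4.png",s["frame"])
m=(np.hypot(C[...,0]-590,C[...,1]+65)<60)&(C[...,2]>80)&(C[...,2]<110)
q=C[m&(f.max(-1)>0)]; 
top=C[m&(abs(C[...,2]-100)<3)]; rr=cv2.minAreaRect(top[:,:2].astype(np.float32)); print(len(q),len(top),rr,np.median(top[:,2]))
E
```

```text
t: 21.7
eef_pos: [590.1, -34.1, 67.1]
ee_rot: [3.141, 1.048, 1.569]
wrist_force: [-0.1, 0.4, -0.3]
finger_gap: 70.3
finger_force: 0.0
[-0.13883643  0.38438194 -0.33241103]
[590.11833832 -34.11210008  67.07983322] [3.14051443 1.04842561 1.56902986]
4088 663 ((591.0090942382812, -53.35708236694336), (49.639583587646484, 4.443727970123291), 0.9276400804519653) 98.81903881126927
```

View pics/w4.png

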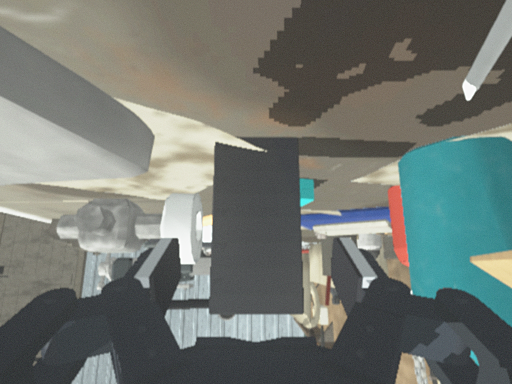

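Stone stands upright, dark face (215-300, 140-315) towards +y, between the open fingers. Next I go over it to the orange side for the regrasp.

Run:
```python
from plan import *
p,r=now(); c=np.array([590.2,-65.3,50.2])
ra=Rt(np.pi/2,0); pa=np.array([590,-65,185.])
r3=Rt(np.pi/2,np.radians(60)); z=r3.apply([0,0,1]); pb=c+21*z-85*z
rows(p,r,pa,ra,10,grip=.65,dec=0)
rows(pa,ra,pb,r3,10,grip=.65,dec=0)
```

```text
max [1.00e-03 1.05e-01 0.00e+00 1.20e+01 1.00e+00 1.10e+01] end [589.92 -65.38 185.2 ] [ 3.1412e+00 -2.0000e-04  1.5706e+00]
[[[0,0.105,0,-12.0,0,-3.0,0.65],[0.001,0.105,0,-11.0,0,-4.0,0.65],[0,0.104,0,-11.0,0,-5.0,0.65],[0,0.105,0,-10.0,0,-7.0,0.65],[0.001,0.105,0,-10.0,0,-7.0,0.65],[0,0.105,0,-9.0,-1.0,-9.0,0.65],[0,0.104,0,-7.0,0,-9.0,0.65],[0.001,0.105,0,-7.0,0,-10.0,0.65],[0,0.105,0,-6.0,0,-11.0,0.65],[0,0.105,0,-5.0,0,-11.0,0.65]]]
max [ 0.     0.105  0.    12.     0.    10.   ] end [ 590.   -120.93   82.4 ] [ 3.1416 -1.047   1.5708]
[[[0,0.105,0,-6.0,0,10.0,0.65],[0,0.104,0,-6.0,0,10.0,0.65],[0,0.105,0,-8.0,0,9.0,0.65],[0,0.105,0,-8.0,0,8.0,0.65],[0,0.105,0,-10.0,0,7.0,0.65],[0,0.104,0,-9.0,0,6.0,0.65],[0,0.105,0,-11.0,0,5.0,0.65],[0,0.105,0,-11.0,0,4.0,0.65],[0,0.104,0,-11.0,0,3.0,0.65],[0,0.105,0,-12.0,0,1.0,0.65]]]
```

```bash
python3 -m jog '[[[0,0.105,0,-12,0,-3,0.65],[0.001,0.105,0,-11,0,-4,0.65],[0,0.104,0,-11,0,-5,0.65],[0,0.105,0,-10,0,-7,0.65],[0.001,0.105,0,-10,0,-7,0.65],[0,0.105,0,-9,-1,-9,0.65],[0,0.104,0,-7,0,-9,0.65],[0.001,0.105,0,-7,0,-10,0.65],[0,0.105,0,-6,0,-11,0.65],[0,0.105,0,-5,0,-11,0.65]]]'
python3 -m jog '[[[0,0.105,0,-6,0,10,0.65],[0,0.104,0,-6,0,10,0.65],[0,0.105,0,-8,0,9,0.65],[0,0.105,0,-8,0,8,0.65],[0,0.105,0,-10,0,7,0.65],[0,0.104,0,-9,0,6,0.65],[0,0.105,0,-11,0,5,0.65],[0,0.105,0,-11,0,4,0.65],[0,0.104,0,-11,0,3,0.65],[0,0.105,0,-12,0,1,0.65]]]'
python3 - <<'E'
from plan import *
for i in range(5): s=snapshot("wrist")
C=cloud(s); f=s["frame"].astype(int); p,r=now(); print(p,r.as_euler('xyz'),observe()["qpos"])
near=np.hypot(C[...,0]-590,C[...,1]+65)<50
m=near&(C[...,2]>10)&(C[...,2]<95)&(f[...,2]-f[...,0]>70); q=C[m]; print("orange",len(q),np.percentile(q,1,0),np.percentile(q,99,0),np.median(q,0))
yy=np.polyfit(q[:,0],q[:,1],1); zz=np.polyfit(q[:,2],q[:,1],1); print("yaw slope",yy[0],"tilt slope",zz[0])
c=np.array([590.2,-65.3,50.2]); z=r.apply([0,0,1]); print(r.inv().apply(c-p))
E
```

```text
t: 23.0
eef_pos: [589.3, -68.5, 184.3]
ee_rot: [-3.141, -0.003, 1.569]
wrist_force: [0.5, -0.3, 0.3]
finger_gap: 70.4
finger_force: 0.0
t: 24.25
eef_pos: [589.2, -124.9, 80.8]
ee_rot: [-3.138, -1.05, 1.566]
wrist_force: [-0.2, 0.9, -0.3]
finger_gap: 70.7
finger_force: 0.0
[ 589.43417329 -124.45590551   81.24488703] [-3.13869877 -1.04432378  1.56675423] [-0.70385655  1.12806782  0.45805462  1.73943481  0.72016369  0.53675871]
orange 6602 [567.48756075 -79.14993701  11.52282518] [615.48056416 -77.08521557  94.53995665] [591.50440872 -78.12295102  62.11886028]
yaw slope -0.0012072531694222474 tilt slope 0.0008496531558477749
[ 2.88542598  0.71986313 66.74540263]
```

```bash
python3 -m jog '[[[0,0,0,1.5,0.7,12,0.65],[0,0,0,1.5,0.7,18,0.65],[0,0,0,0,0,18,0.65],[0,0,0,0,0,18,0.65],[0,0,0,0,0,14,0.65],[0,0,0,0,0,7,0.65],[0,0,0,0,0,0,0.65],[0,0,0,0,0,0,0.65],[0,0,0,0,0,0,0.65],[0,0,0,0,0,0,0.65]]]'
python3 - <<'E'
from plan import *
for i in range(2): s=snapshot("wrist")
C=cloud(s); f=s["frame"].astype(int); p,r=now(); print(p,r.as_euler('xyz'),observe()["wrist_force"])
near=np.hypot(C[...,0]-590,C[...,1]+65)<50
m=near&(C[...,2]>10)&(C[...,2]<95)&(f[...,2]-f[...,0]>70); q=C[m]; print("orange",len(q),np.percentile(q,1,0),np.percentile(q,99,0),np.median(q,0))
c=np.array([590.2,-65.3,50.2]); print(r.inv().apply(c-p))
E
```

```text
t: 25.75
eef_pos: [590.6, -48.3, 39.6]
ee_rot: [-3.138, -1.047, 1.565]
wrist_force: [-0.2, 1.0, -0.4]
finger_gap: 70.2
finger_force: 0.0
[590.51914682 -48.10287135  39.52585632] [-3.13795508 -1.04666613  1.56538653] [-0.47545938  0.19743226 -0.01826155]
orange 13875 [567.51967944 -78.77183851  12.00691951] [615.31427964 -77.27698748  94.59705197] [591.33426808 -78.03320619  67.34452878]
[  0.63402621  -0.29970283 -20.23088284]
```

```bash
python3 -m jog '[[[0,0,0,0,0,0,0.4],[0,0,0,0,0,0,0.25],[0,0,0,0,0,0,0.18],[0,0,0,0,0,0,0.12],[0,0,0,0,0,0,0],[0,0,0,0,0,0,-0.2],[0,0,0,0,0,0,-0.2],[0,0,0,0,0,0,-0.2],[0,0,0,0,0,0,-0.2],[0,0,0,0,0,0,-0.2]]]' 70
python3 - <<'E'
from plan import *
s=snapshot("wrist")
C=cloud(s); f=s["frame"].astype(int); p,r=now(); print(p,r.as_euler('xyz'),observe()["wrist_force"])
near=np.hypot(C[...,0]-590,C[...,1]+65)<50
m=near&(C[...,2]>10)&(C[...,2]<95)&(f[...,2]-f[...,0]>70); q=C[m]; print("orange",len(q),np.percentile(q,1,0),np.percentile(q,99,0),np.median(q,0))
zz=np.polyfit(q[:,2],q[:,1],1); print("tilt",zz[0])
print(r.inv().apply(np.array([590.2,-65.3,50.2])-p), "up",r.inv().apply([0,0,1]).round(3))
E
```

```text
t: 27.1
eef_pos: [590.5, -47.9, 39.7]
ee_rot: [-3.138, -1.047, 1.566]
wrist_force: [0.9, -2.0, 4.2]
finger_gap: 49.5
finger_force: 71.7
[590.55243584 -47.91382573  39.70002828] [-3.1382161  -1.04673537  1.56580109] [ 0.66580603 -2.08256891  5.1584371 ]
orange 13857 [567.57620916 -78.58051037  11.97717413] [615.35768712 -77.06359862  94.57002176] [591.36566541 -77.85387455  67.38034033]
tilt 0.0014779926264380566
[  0.3899972   -0.33415445 -20.30736113] up [ 0.866 -0.002 -0.5  ]
```

```bash
python3 -m jog '[[[0,0,0,1,0,-0.6,-0.2],[0,0,0,3,0,-1.7,-0.2],[0,0,0,6,0,-3.5,-0.2],[0,0,0,12,0,-7,-0.2],[0,0,0,16,0,-9,-0.2],[0,0,0,16,0,-9,-0.2],[0,0,0,16,0,-9,-0.2],[0,0,0,12,0,-7,-0.2],[0,0,0,5,0,-3,-0.2],[0,0,0,0,0,0,-0.2]]]'
python3 - <<'E'
from plan import *
for i in range(2): s=snapshot("wrist")
o=observe(); print(o["finger_gap"],o["finger_force"],o["wrist_force"])
p,r=now(); print(p,r.as_euler('xyz'))
pg=np.array([590.55,-47.9,39.7]); rg=mat([-3.1382,-1.0467,1.5658])
off=rg.inv().apply(np.array([590.5,-65.35,50.1])-pg); off[1]=0; print("off",off); np.save("off2.npy",off)
print("stone",p+r.apply(off))
c=650.2*HX+53.9*HY; c[2]=125; print("seat xy",c)
# stone turned by exactly -90 about x wrt. release: tilt of rg to vertical stone is 60.0deg
r4=Rt(Y0,-1.0467*0+(1.0467-np.pi/2)); p4=c-r4.apply(off)
rows(p,r,p4,r4,20,grip=-.2,dec=0)
E
```

```text
t: 28.4
eef_pos: [590.7, -47.5, 139.9]
ee_rot: [-3.139, -1.046, 1.566]
wrist_force: [0.2, -0.4, -2.6]
finger_gap: 49.6
finger_force: 72.3
49.32196195773345 72.26000547409058 [-0.07560597 -0.15307011 -2.51969543]
[590.46679249 -47.34454162 139.29207167] [-3.13677717 -1.04702196  1.56480213]
off [  0.27154181   0.         -20.3123179 ]
stone [590.45998669 -64.79799796 149.68633974]
seat xy [ 536.96694324 -370.58298918  125.        ]
max [1.0e-02 7.6e-02 3.7e-02 1.7e+01 8.0e+00 1.4e+01] end [ 530.01 -378.43  107.62] [-3.1414  0.5241  0.8835]
[[[-0.01,-0.075,0.037,-10.0,-3.0,-14.0,-0.2],[-0.01,-0.075,0.036,-10.0,-2.0,-12.0,-0.2],[-0.01,-0.075,0.037,-12.0,-2.0,-12.0,-0.2],[-0.01,-0.076,0.036,-13.0,-2.0,-11.0,-0.2],[-0.01,-0.075,0.037,-13.0,0,-11.0,-0.2],[-0.01,-0.075,0.036,-15.0,-1.0,-9.0,-0.2],[-0.009,-0.075,0.037,-15.0,1.0,-8.0,-0.2],[-0.01,-0.075,0.037,-15.0,1.0,-6.0,-0.2],[-0.01,-0.075,0.036,-16.0,2.0,-6.0,-0.2],[-0.01,-0.076,0.037,-16.0,2.0,-4.0,-0.2]]]
[[[-0.01,-0.075,0.036,-16.0,3.0,-4.0,-0.2],[-0.01,-0.075,0.037,-17.0,3.0,-1.0,-0.2],[-0.01,-0.075,0.037,-16.0,5.0,-1.0,-0.2],[-0.01,-0.075,0.036,-16.0,4.0,1.0,-0.2],[-0.01,-0.075,0.037,-16.0,6.0,2.0,-0.2],[-0.01,-0.075,0.036,-16.0,6.0,3.0,-0.2],[-0.01,-0.076,0.037,-15.0,6.0,4.0,-0.2],[-0.01,-0.075,0.036,-14.0,7.0,6.0,-0.2],[-0.01,-0.075,0.037,-14.0,8.0,6.0,-0.2],[-0.009,-0.075,0.037,-13.0,7.0,8.0,-0.2]]]
```

```bash
python3 -m jog '[[[-0.01,-0.075,0.037,-10,-3,-14,-0.2],[-0.01,-0.075,0.036,-10,-2,-12,-0.2],[-0.01,-0.075,0.037,-12,-2,-12,-0.2],[-0.01,-0.076,0.036,-13,-2,-11,-0.2],[-0.01,-0.075,0.037,-13,0,-11,-0.2],[-0.01,-0.075,0.036,-15,-1,-9,-0.2],[-0.009,-0.075,0.037,-15,1,-8,-0.2],[-0.01,-0.075,0.037,-15,1,-6,-0.2],[-0.01,-0.075,0.036,-16,2,-6,-0.2],[-0.01,-0.076,0.037,-16,2,-4,-0.2]]]'
python3 -m jog '[[[-0.01,-0.075,0.036,-16,3,-4,-0.2],[-0.01,-0.075,0.037,-17,3,-1,-0.2],[-0.01,-0.075,0.037,-16,5,-1,-0.2],[-0.01,-0.075,0.036,-16,4,1,-0.2],[-0.01,-0.075,0.037,-16,6,2,-0.2],[-0.01,-0.075,0.036,-16,6,3,-0.2],[-0.01,-0.076,0.037,-15,6,4,-0.2],[-0.01,-0.075,0.036,-14,7,6,-0.2],[-0.01,-0.075,0.037,-14,8,6,-0.2],[-0.009,-0.075,0.037,-13,7,8,-0.2]]]'
python3 - <<'E'
from plan import *
P=[]
for i in range(6): s=snapshot("wrist"); P.append(observe()["eef_pos"])
print(np.round(P,1)[[0,-1]])
o=observe(); print(o["finger_gap"],o["finger_force"],o["wrist_force"],o["qpos"])
p,r=now(); off=np.load("off2.npy"); c=p+r.apply(off); print(p,r.as_euler('xyz'),"stone",c)
r4=Rt(Y0,1.0467-np.pi/2); t=650.2*HX+53.9*HY; t[2]=c[2]
print("fix shift",r.inv().apply(t-r4.apply(off)-p),"turn",(r.inv()*r4).as_rotvec(),"down",r.inv().apply([0,0,-1]).round(3))
C=cloud(s); f=s["frame"].astype(int)
m=(np.hypot(C[...,0]-537,C[...,1]+370)<75)&(C[...,2]>c[2]+5)&(C[...,2]<c[2]+18)&(f[...,2]-f[...,0]>70); q=C[m]; 
if len(q)>50:
  rr=cv2.minAreaRect(q[:,:2].astype(np.float32)); print(len(q),rr,np.median(q[:,2])); A=np.c_[q[:,:2]-q[:,:2].mean(0),np.ones(len(q))]; g=np.linalg.lstsq(A,q[:,2],rcond=None)[0]; print("slopes hx,hy",g[:2]@HX[:2],g[:2]@HY[:2])
cv2.imwrite("pics/w5.png",s["frame"])
E
```

```text
t: 29.75
eef_pos: [560.3, -213.2, 123.0]
ee_rot: [-2.992, -0.256, 1.186]
wrist_force: [-0.8, 0.4, -3.2]
finger_gap: 49.2
finger_force: 72.5
t: 31.0
eef_pos: [529.7, -378.4, 107.3]
ee_rot: [-3.141, 0.526, 0.883]
wrist_force: [-1.4, -0.2, -3.4]
finger_gap: 49.1
finger_force: 72.6
[[ 529.1 -378.9  106. ]
 [ 530.2 -378.2  108.1]]
49.12718631085676 72.72856593132019 [ 0.13953159 -0.53019325 -1.50133962] [-0.48788067  0.73043674  0.12538214  1.07953404 -0.51086806  1.79977512]
[ 530.16705091 -378.15297473  108.14101049] [-3.14122225  0.52229038  0.8837813 ] stone [ 536.74888743 -370.14143806  125.60980271]
fix shift [-0.21269087  0.45856614  0.10061968] turn [-0.00048431 -0.00180598 -0.00019714] down [0.499 0.    0.867]
19105 ((537.9835815429688, -369.6636657714844), (100.82788848876953, 49.70667266845703), 50.52730941772461) 137.45892465278686
slopes hx,hy -0.001746486787226399 -0.01913753936028213
```

View pics/w5.png

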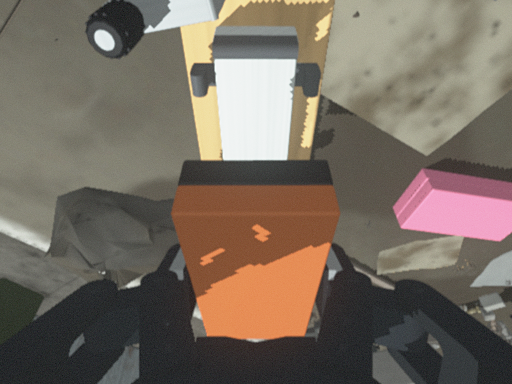

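The orange face is up (170-340, 160-335). The empty plinth, its far cheek at (255,42) and the two side cheeks at (203,78) and (308,78) are visible. I'll measure these for the seat.

Run:
```python
from plan import *
s=snapshot("wrist"); s=snapshot("wrist"); C=cloud(s); f=s["frame"].astype(int); hx,hy=HX[:2],HY[:2]
X=C[...,:2]@hx; Y=C[...,:2]@hy; Z=C[...,2]
near=(abs(X-650)<60)&(Y>50)&(Y<130)
def st(n,m):
    if m.any(): print(n,m.sum(),"X",np.percentile(X[m],[1,50,99]).round(1),"Y",np.percentile(Y[m],[1,50,99]).round(1),"Z",np.percentile(Z[m],[1,50,99]).round(1))
pl=near&(abs(Z-30)<2.5)&(f.min(-1)>150); st("plinth",pl)
dk=near&(Z>33)&(Z<45)&(f.max(-1)<110)
e=dk&(abs(X-650)<21); st("end cheek",e); st("end cheek top",e&(Z>38.5))
l=dk&(X<628); st("left",l); st("left top",l&(Z>38.5)); rr=dk&(X>672); st("right",rr); st("right top",rr&(Z>38.5))
o=(f[...,2]-f[...,0]>70)&(Z>130)&(Z<145)&(abs(X-650)<40); st("stone top",o)
for a,b in ((-40,-30),(-5,5),(30,40)): 
  st(f"stone Y {a}",o&(Y-54>a)&(Y-54<b))
```

```text
plinth 6095 X [628.7 650.  671.2] Y [ 50.6  80.5 102.8] Z [29.2 30.6 32. ]
end cheek 776 X [629.8 650.7 670.6] Y [111.8 113.6 114.4] Z [33.1 37.8 40.3]
end cheek top 273 X [629.8 651.2 670.3] Y [111.7 112.8 114.2] Z [38.5 39.1 40.7]
left 222 X [616.6 622.  623.8] Y [87.7 96.4 99.2] Z [33.2 38.  40.5]
left top 83 X [617.4 621.7 623.4] Y [87.8 94.5 99.2] Z [38.5 39.5 40.7]
right 386 X [676.6 679.8 684.3] Y [87.  94.6 98.9] Z [33.2 39.  40.9]
right top 236 X [677.2 680.2 683.6] Y [87.1 93.4 98.6] Z [38.5 39.7 40.9]
stone top 19518 X [627.  650.8 674.7] Y [  9.7  82.2 104.8] Z [130.5 138.1 138.9]
stone Y -40 807 X [627.  650.6 674.8] Y [14.1 19.2 23.9] Z [137.5 138.1 138.7]
stone Y -5 1414 X [627.1 651.1 674.8] Y [49.1 54.2 58.9] Z [137.5 138.2 138.8]
stone Y 30 2687 X [627.2 651.1 674.7] Y [84.1 89.2 93.9] Z [137.4 138.2 139. ]
```

Run:
```python
from plan import *
s=snapshot("wrist"); C=cloud(s); f=s["frame"].astype(int); hx,hy=HX[:2],HY[:2]
X=C[...,:2]@hx; Y=C[...,:2]@hy; Z=C[...,2]
m=(abs(X-650)<12)&(Y>100)&(Y<125)&(Z<46)
for y in np.arange(101,122,1.): 
    k=m&(abs(Y-y)<.5); print(y,k.sum(),np.median(Z[k]).round(1) if k.any() else '',np.median(f[k].max(-1)) if k.any() else '')
for nm,k in (("L",(X>616)&(X<624)),("R",(X>676)&(X<684))):
    k=k&(Z>36)&(Z<43)&(Y>80)&(Y<106); print(nm,k.sum(),np.percentile(Y[k],[0,1,50,99,100]).round(1))
o=(f[...,2]-f[...,0]>70)&(Z>134)&(Z<142)&(abs(X-650)<40); print(np.percentile(Y[o],[0,.1,1,99,99.9,100]).round(1),Y[o].max())
p,r=now(); off=np.load("off2.npy"); c=p+r.apply(off); print("calc stone",c@HX,c@HY,c[2])
```

```text
101.0 89 30.5 242.0
102.0 76 30.6 243.0
103.0 53 30.9 244.0
104.0 1 32.3 245.0
105.0 0  
106.0 29 37.5 230.0
107.0 32 38.5 224.0
108.0 85 39.6 125.0
109.0 95 39.8 122.0
110.0 92 40.1 124.0
111.0 107 40.0 121.0
112.0 130 39.5 111.5
113.0 388 21.8 143.0
114.0 751 29.0 84.0
115.0 102 10.7 145.0
116.0 84 10.6 146.0
117.0 91 10.6 146.0
118.0 85 10.7 145.0
119.0 94 10.6 146.0
120.0 99 10.5 146.0
121.0 89 10.7 146.0
L 343 [86.2 86.6 93.7 98.9 99. ]
R 345 [85.7 86.6 93.3 98.8 99. ]
[  5.3   6.1   9.4 104.7 105.1 105.6] 105.57322510235835
calc stone 650.0380494497331 53.92511444474478 126.05220325509481
```

```bash
python3 -m jog '[[[0,0,0,3,0,5.2,-0.2],[0,0,0,5,0.1,8.7,-0.2],[0,0,0,5,0,8.7,-0.2],[0,0,0,5,0,8.7,-0.2],[0,0,0,5,0,8.7,-0.2],[0,0,0,5,0,8.7,-0.2],[0,0,0,4,0,7,-0.2],[0,0,0,2,0,3.5,-0.2],[0,0,0,0,0,0,-0.2],[0,0,0,0,0,0,-0.2]]]'
python3 - <<'E'
from plan import *
for i in range(2): s=snapshot("side")
o=observe(); print(o["wrist_force"],o["finger_gap"])
p,r=now(); off=np.load("off2.npy"); c=p+r.apply(off); print("calc stone",c@HX,c@HY,c[2],r.as_euler('xyz'))
E
```

```text
t: 32.7
eef_pos: [530.4, -378.9, 40.3]
ee_rot: [3.14, 0.524, 0.883]
wrist_force: [0.1, -0.0, -2.4]
finger_gap: 49.0
finger_force: 72.7
[ 0.94774198 -0.38331204 -2.65475425] 49.118709020195915
calc stone 650.3893218027521 53.72892882922328 57.797698477035986 [3.14021814 0.52380682 0.88255898]
```

```bash
python3 -m jog '[[[0,0,0,1.3,-0.1,1.6,-0.2],[0,0,0,1,0,1.7,-0.2],[0,0,0,1,0,1.7,-0.2],[0,0,0,1,0,1.7,-0.2],[0,0,0,1,0,1.7,-0.2],[0,0,0,1,0,1.7,-0.2],[0,0,0,0.5,0,0.9,-0.2],[0,0,0,0,0,0,-0.2],[0,0,0,0,0,0,-0.2],[0,0,0,0,0,0,-0.2]]]'
python3 - <<'E'
from plan import *
o=observe(); print(o["wrist_force"],o["wrist_torque"],o["finger_gap"])
p,r=now(); off=np.load("off2.npy"); c=p+r.apply(off); print("calc stone",c@HX,c@HY,c[2],r.as_euler('xyz'))
E
```

```text
t: 34.05
eef_pos: [530.4, -378.4, 27.1]
ee_rot: [3.141, 0.524, 0.883]
wrist_force: [-0.5, 0.3, -2.9]
finger_gap: 49.1
finger_force: 72.7
[-0.4819734   0.34257275 -2.87204189] [ 0.52464533 -0.44242275  0.0446076 ] 49.11314246400147
calc stone 650.0839030000723 54.0555092971544 44.543002025640874 [3.14090817 0.52392104 0.88292952]
```

```bash
python3 -m jog '[[[0,0,0,0.4,0,0.7,-0.2],[0,0,0,0.25,0,0.45,-0.2],[0,0,0,0.25,0,0.45,-0.2],[0,0,0,0.25,0,0.45,-0.2],[0,0,0,0,0,0,-0.2],[0,0,0,0,0,0,-0.2],[0,0,0,0,0,0,-0.2],[0,0,0,0,0,0,-0.2],[0,0,0,0,0,0,-0.2],[0,0,0,0,0,0,-0.2]]]'
python3 - <<'E'
from plan import *
o=observe(); print(o["wrist_force"],o["wrist_torque"],o["finger_gap"])
p,r=now(); off=np.load("off2.npy"); c=p+r.apply(off); print("calc stone",c@HX,c@HY,c[2],r.as_euler('xyz'))
E
```

```text
t: 35.3
eef_pos: [530.4, -378.4, 25.8]
ee_rot: [3.14, 0.525, 0.883]
wrist_force: [-0.7, 4.7, 8.5]
finger_gap: 49.1
finger_force: 74.0
[-0.65140978  4.73510585  8.52847631] [ 0.56960584  0.50629445 -0.56773092] 49.12961271936171
calc stone 650.0588054577294 54.03815090669694 43.24152752389324 [3.14049185 0.52466243 0.88305247]
```

```bash
python3 -m jog '[[[0,0,0,0,0,0,0.2],[0,0,0,0,0,0,0.3],[0,0,0,0,0,0,0.45],[0,0,0,0,0,0,0.65],[0,0,0,0,0,0,0.65],[0,0,0,-5,0,-8.7,0.65],[0,0,0,-10,0,-17.3,0.65],[0,0,0,-15,0,-26,0.65],[0,0,0,-15,0,-26,0.65],[0,0,0,-5,0,-8.7,0.65]]]'
python3 - <<'E'
from plan import *
for i in range(4): s=snapshot("wrist")
C=cloud(s); f=s["frame"].astype(int); hx,hy=HX[:2],HY[:2]; cv2.imwrite("pics/w6.png",s["frame"])
X=C[...,:2]@hx; Y=C[...,:2]@hy; Z=C[...,2]
o=(f[...,2]-f[...,0]>70)&(Z>49)&(Z<63)&(abs(X-650)<40)&(abs(Y-54)<70); q=C[o]
rr=cv2.minAreaRect(q[:,:2].astype(np.float32)); print(o.sum(),rr,np.array(rr[0])@hx,np.array(rr[0])@hy)
g=np.linalg.lstsq(np.c_[X[o]-650,Y[o]-54,np.ones(o.sum())],Z[o],rcond=None)[0]; print("slopes x,y, z",g)
p,r=now(); print(p,r.as_euler('xyz'),observe()["wrist_force"],observe()["qpos"])
E
```

```text
t: 36.55
eef_pos: [531.6, -379.0, 128.1]
ee_rot: [3.136, 0.523, 0.88]
wrist_force: [0.6, 0.6, -0.4]
finger_gap: 70.7
finger_force: 0.0
11590 ((538.3049926757812, -370.3506164550781), (100.53653717041016, 50.209388732910156), 50.837982177734375) 651.0873591789987 54.92808904055313
slopes x,y, z [ 4.35074291e-04 -7.78151983e-03  5.55322664e+01]
[ 530.05014477 -378.11312124  124.11584877] [-3.14125763  0.52388172  0.88341513] [-0.25705024  0.3738329  -0.10503356] [-0.48727759  0.71720943  0.14392615  1.11222189 -0.51231518  1.80106402]
```

View pics/w6.png

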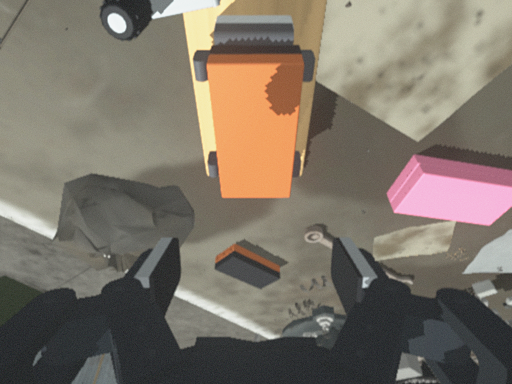

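The stone lies flat in its seat, orange side up (210-303, 55-198), with the cheeks around it and the clip still off to the side at (125,18). Next I return to the knob.

Run:
```python
from plan import *
p,r=now(); r5=Rt(-0.593+np.pi,0)
rows(p,r,[547,-277.5,150],r5,18,grip=.3,dec=0)
```

```text
max [0.025 0.022 0.091 5.    5.    4.   ] end [ 547.53 -277.4   149.85] [-3.1415e+00 -4.0000e-04  2.5483e+00]
[[[-0.024,0.022,-0.09,4.0,-3.0,-4.0,0.3],[-0.024,0.022,-0.09,3.0,-2.0,-3.0,0.3],[-0.025,0.022,-0.091,5.0,-2.0,-4.0,0.3],[-0.024,0.022,-0.09,4.0,-2.0,-4.0,0.3],[-0.024,0.022,-0.09,4.0,-1.0,-3.0,0.3],[-0.024,0.022,-0.09,5.0,0,-4.0,0.3],[-0.024,0.022,-0.09,5.0,0,-3.0,0.3],[-0.024,0.022,-0.09,5.0,0,-3.0,0.3],[-0.025,0.022,-0.091,5.0,1.0,-3.0,0.3],[-0.024,0.022,-0.09,4.0,2.0,-3.0,0.3]]]
[[[-0.024,0.022,-0.09,5.0,2.0,-3.0,0.3],[-0.024,0.022,-0.09,5.0,3.0,-3.0,0.3],[-0.024,0.022,-0.09,4.0,3.0,-2.0,0.3],[-0.024,0.022,-0.091,4.0,3.0,-3.0,0.3],[-0.025,0.022,-0.09,4.0,4.0,-2.0,0.3],[-0.024,0.022,-0.09,3.0,4.0,-2.0,0.3],[-0.024,0.022,-0.09,4.0,5.0,-2.0,0.3],[-0.024,0.022,-0.09,2.0,5.0,-1.0,0.3]]]
```

```bash
python3 -m jog '[[[-0.024,0.022,-0.09,4,-3,-4,0.3],[-0.024,0.022,-0.09,3,-2,-3,0.3],[-0.025,0.022,-0.091,5,-2,-4,0.3],[-0.024,0.022,-0.09,4,-2,-4,0.3],[-0.024,0.022,-0.09,4,-1,-3,0.3],[-0.024,0.022,-0.09,5,0,-4,0.3],[-0.024,0.022,-0.09,5,0,-3,0.3],[-0.024,0.022,-0.09,5,0,-3,0.3],[-0.025,0.022,-0.091,5,1,-3,0.3],[-0.024,0.022,-0.09,4,2,-3,0.3]]]' | tail -0
python3 -m jog '[[[-0.024,0.022,-0.09,5,2,-3,0.3],[-0.024,0.022,-0.09,5,3,-3,0.3],[-0.024,0.022,-0.09,4,3,-2,0.3],[-0.024,0.022,-0.091,4,3,-3,0.3],[-0.025,0.022,-0.09,4,4,-2,0.1],[-0.024,0.022,-0.09,3,4,-2,0],[-0.024,0.022,-0.09,4,5,-2,0],[-0.024,0.022,-0.09,2,5,-1,0],[0,0,0,0,0,0,0],[0,0,0,0,0,0,0]]]'
python3 - <<'E'
from plan import *
for i in range(2): s=snapshot("wrist")
C=cloud(s); f=s["frame"].astype(int); X,Y,Z=C[...,0],C[...,1],C[...,2]
k=(np.hypot(X-547,Y+277)<25)&(Z>74)&(Z<88)&(f.max(-1)<110); q=C[k]; rr=cv2.minAreaRect(q[:,:2].astype(np.float32)); print("knob",k.sum(),q.mean(0),rr)
k2=(np.hypot(X-547,Y+277)<25)&(Z>74)&(Z<88); rr=cv2.minAreaRect(C[k2][:,:2].astype(np.float32)); print("knob all",rr,np.median(C[k2][:,2]))
p,r=now(); print(p,r.as_euler('xyz'),observe()["qpos"],observe()["finger_gap"]); 
for t in ("clip_knob","clip_pivot"):
    for a in spot_point(t,s)[:1]: u,v=a["location"]; print(t,a["p"],u,v,C[int(v),int(u)].round(1))
cv2.imwrite("pics/w7.png",s["frame"])
kn=np.array(rr[0]); d=kn-[592.8,-302.45]; th=np.arctan2(-d@HX[:2],-d@HY[:2]); print("theta",th,np.hypot(*d),"yaw want",Y0-th+np.pi)
print(r.inv().apply([*(kn-p[:2]),53-p[2]]))
E
```

```text
t: 39.25
eef_pos: [547.4, -277.5, 149.6]
ee_rot: [-3.141, -0.001, 2.546]
wrist_force: [0.1, 0.2, 0.5]
finger_gap: 42.8
finger_force: 0.0
knob 255 [ 544.60802686 -276.18879194   79.09341911] ((545.0183715820312, -277.0045166015625), (14.046935081481934, 15.183162689208984), 55.85259246826172)
knob all ((545.2750244140625, -276.8837585449219), (15.504780769348145, 15.411139488220215), 42.0057487487793) 79.54127377940355
[ 547.55022008 -277.4302276   150.04000562] [-3.14103306e+00 -2.75438979e-05  2.54721109e+00] [-5.87721128e-01  5.10469253e-01 -3.61329226e-02  1.02422542e+00
 -5.59396552e-04  6.66043425e-03] 42.52377064332626
clip_knob 0.63 253.8 195.7 [ 542.3 -276.    80.3]
clip_pivot 0.94 260.7 242.8 [ 591.  -302.2   38.4]
theta 1.3775569418482727 53.96532225960766 yaw want 2.648044977876648
[ 2.18833609 -0.7670517  97.04051036]Exception ignored on flushing sys.stdout:
BrokenPipeError: [Errno 32] Broken pipe
```

View pics/w7.png

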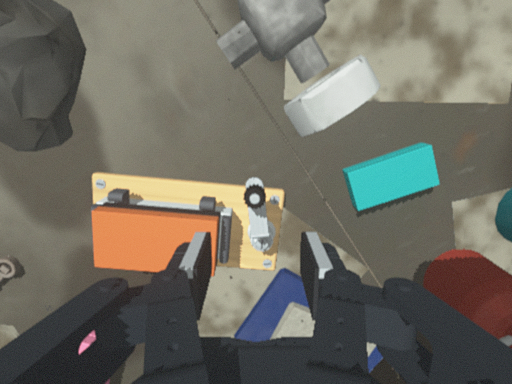

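Knob at (255,195), within the open fingers' span, leaf running down to the screw at (261,240). Seated stone at left. I descend about 95 mm and grip.

```bash
python3 -m jog '[[[0,0,0,0.5,-0.2,20,0],[0,0,0,0.5,-0.2,20,0],[0,0,0,0,0,20,0],[0,0,0,0,0,20,0],[0,0,0,0,0,10,0],[0,0,0,0,0,5,0],[0,0,0,0,0,0,-0.4],[0,0,0,0,0,0,-0.7],[0,0,0,0,0,0,-1],[0,0,0,0,0,0,-1]]]' 50
python3 - <<'E'
from plan import *
for i in range(5): s=snapshot("wrist")
o=observe(); p,r=now(); print(p,r.as_euler('xyz'),o["finger_gap"],o["finger_force"],o["wrist_force"])
piv=np.array([592.8,-302.45]); d=p[:2]-piv; th=np.arctan2(-d@HX[:2],-d@HY[:2]); print(th,np.hypot(*d))
n=9; dth=-th/n; prev=p[:2]; cur=r
for i in range(1,n+1):
    a=th+dth*i; t=piv+52*(-np.sin(a)*HX[:2]-np.cos(a)*HY[:2]); print(cur.inv().apply([*(t-prev),0]).round(1),round(dth,3)); prev=t; cur=cur*R.from_rotvec([0,0,dth])
E
```

```text
t: 40.7
eef_pos: [547.1, -277.5, 56.0]
ee_rot: [3.142, 0.001, 2.549]
wrist_force: [-0.3, 2.2, 4.3]
finger_gap: 13.0
finger_force: 48.7
[ 547.0646064  -277.45387419   55.94365414] [3.14156937e+00 1.09866064e-03 2.54842170e+00] 13.223706864481963 48.82881327270297 [-0.20360361  1.82044367  5.2417779 ]
1.3841905467556872 52.120365821276486
[-1.5 -7.9  0. ] -0.154
[-1.4 -7.9  0. ] -0.154
[-1.4 -7.9  0. ] -0.154
[-1.4 -7.9  0. ] -0.154
[-1.4 -7.9  0. ] -0.154
[-1.4 -7.9  0. ] -0.154
[-1.4 -7.9  0. ] -0.154
[-1.4 -7.9  0. ] -0.154
[-1.4 -7.9  0. ] -0.154
```

```bash
python3 -m jog '[[[0,0,0,0,0,-2,-1],[0,0,0,0,0,-2,-1],[0,0,0,0,0,-2,-1],[0,0,0,0,0,-2,-1],[0,0,0,0,0,0,-1],[0,0,0,0,0,0,-1],[0,0,0,0,0,0,-1],[0,0,0,0,0,0,-1],[0,0,0,0,0,0,-1],[0,0,0,0,0,0,-1]]]' 90
python3 - <<'E'
from plan import *
s=snapshot("side"); o=observe(); p,r=now(); print(p,r.as_euler('xyz'),o["finger_gap"],o["finger_force"],o["wrist_force"])
E
```

```text
t: 42.2
eef_pos: [548.0, -278.1, 61.1]
ee_rot: [3.141, 0.002, 2.548]
wrist_force: [15.1, -5.8, -28.3]
finger_gap: 11.8
finger_force: 88.3
[ 548.04236999 -278.08444447   61.104195  ] [3.14132545e+00 1.69631834e-03 2.54830542e+00] 11.922132772429254 88.28573154793048 [ 15.12763163  -7.8318014  -28.49970264]
```

Run:
```python
from plan import *
s=snapshot("wrist"); C=cloud(s); f=s["frame"].astype(int); X,Y,Z=C[...,0],C[...,1],C[...,2]
d=np.hypot(X-546,Y+277); k=(d<7)&(Z>60)&(Z<110); print(k.sum(),np.percentile(Z[k],[5,25,50,75,95]).round(1) if k.any() else '')
v=C[...,:2]-np.array([592.8,-302.45]); u=np.array([-45.7,25.0])/52.1; t=v@u; l=v@np.array([-u[1],u[0]])
for a in range(0,52,4):
    m=(abs(t-a)<2)&(abs(l)<5)&(Z<110)&(Z>5); print(a,m.sum(),np.median(Z[m]).round(1) if m.any() else '')
c=s["frame"][110:300,150:370]; cv2.imwrite("pics/w8.png",cv2.resize(c,(660,570),interpolation=cv2.INTER_CUBIC))
o=observe(); print(o["wrist_force"],o["wrist_torque"],o["eef_pos"])
```

```text
1360 [61.3 76.3 83.3 84.2 97.7]
0 46 38.9
4 0 
8 0 
12 0 
16 44 61.3
20 124 61.6
24 126 61.5
28 137 61.3
32 59 61.5
36 0 
40 31 83.4
44 23 82.8
48 170 83.8
[ 14.69325019  -6.42008794 -28.31736776] [-1.18534141 -2.52652385  0.05474956] [ 548.04406725 -278.0850386    61.10935345]
```

View pics/w8.png

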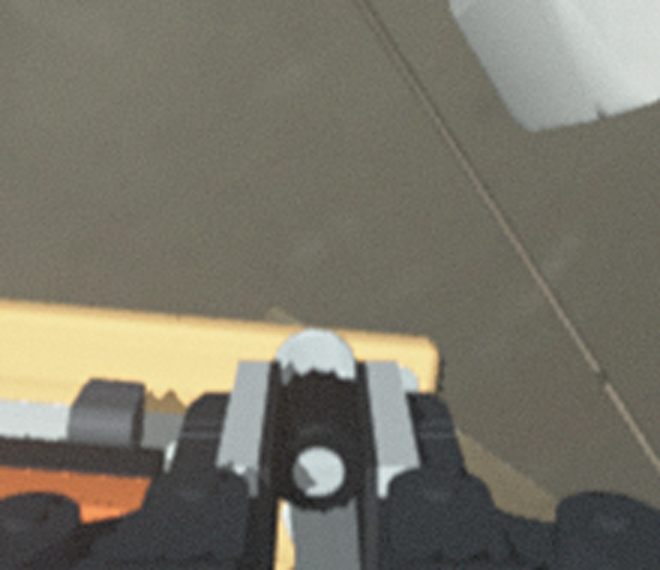

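The leaf now sits at 61.5 mm, so it's lifted about 4.5 mm. The knob is held between the pads at (318,470). It needs more lift, and the clip is pulling sideways on the tool, so I ease that off while raising.

```bash
python3 -m jog '[[[0,0,0,-0.5,0,0,-1],[0,0,0,-0.5,0,0,-1],[0,0,0,-0.5,0,0,-1],[0,0,0,0,0,-1,-1],[0,0,0,0,0,-1,-1],[0,0,0,0,0,0,-1],[0,0,0,0,0,0,-1],[0,0,0,0,0,0,-1],[0,0,0,0,0,0,-1],[0,0,0,0,0,0,-1]]]' 60
python3 - <<'E'
from plan import *
s=snapshot("wrist"); C=cloud(s); Z=C[...,2]; o=observe(); p,r=now(); print(p,r.as_euler('xyz'),o["finger_gap"],o["finger_force"],o["wrist_force"],o["wrist_torque"])
v=C[...,:2]-np.array([592.8,-302.45]); u=np.array([-45.7,25.0])/52.1; t=v@u; l=v@np.array([-u[1],u[0]])
for a in (18,24,30,48):
    m=(abs(t-a)<3)&(abs(l)<5)&(Z<110)&(Z>45); print(a,m.sum(),np.median(Z[m]).round(1) if m.any() else '')
E
```

```text
t: 43.55
eef_pos: [548.4, -278.2, 62.8]
ee_rot: [3.141, -0.0, 2.548]
wrist_force: [11.4, -4.2, -27.7]
finger_gap: 12.0
finger_force: 87.1
[ 548.39929075 -278.21729678   62.80339811] [ 3.14126009e+00 -3.95253850e-04  2.54842863e+00] 11.713734504637207 87.09842256255797 [ 12.05695671  -4.48060335 -26.60383432] [-0.75979971 -2.08400353  0.09988668]
18 133 61.5
24 184 61.8
30 123 62.0
48 262 85.2
```

```bash
python3 -m jog '[[[0,0,0,-0.5,0,-0.5,-1],[0,0,0,-0.5,0,-0.5,-1],[0,0,0,-0.5,0,-0.5,-1],[0,0,0,-0.5,0,-0.5,-1],[0,0,0,0,0,0,-1],[0,0,0,0,0,0,-1],[0,0,0,0,0,0,-1],[0,0,0,0,0,0,-1],[0,0,0,0,0,0,-1],[0,0,0,0,0,0,-1]]]' 90
python3 - <<'E'
from plan import *
s=snapshot("wrist"); C=cloud(s); Z=C[...,2]; o=observe(); p,r=now(); print(p,r.as_euler('xyz'),o["finger_gap"],o["finger_force"],o["wrist_force"],o["wrist_torque"])
v=C[...,:2]-np.array([592.8,-302.45]); u=np.array([-45.7,25.0])/52.1; t=v@u; l=v@np.array([-u[1],u[0]])
for a in (18,24,30,48):
    m=(abs(t-a)<3)&(abs(l)<5)&(Z<110)&(Z>45); print(a,m.sum(),np.median(Z[m]).round(1) if m.any() else '')
m=(abs(t-50)<8)&(abs(l)<5)&(Z<95)&(Z>78); print(np.percentile(Z[m],[5,25,50,75,90]))
E
```

```text
t: 44.85
eef_pos: [548.6, -278.6, 64.0]
ee_rot: [-3.141, -0.004, 2.548]
wrist_force: [8.9, -3.3, -30.0]
finger_gap: 11.6
finger_force: 87.9
[ 548.62712013 -278.62042364   63.97500199] [-3.14148211 -0.00356055  2.54830268] 11.885617221726273 87.91000087716384 [  8.99943068  -4.30848269 -29.35278549] [-0.55807553 -1.3303487   0.007744  ]
18 127 61.5
24 177 61.8
30 91 62.3
48 270 86.0
[80.58490235 84.98416985 85.83639765 86.35036251 86.7618731 ]
```

```bash
python3 -m jog '[[[0,0,0,0,0,-1,-1],[0,0,-0.154,-1.4,-7.8,0,-1],[0,0,-0.154,-1.4,-7.8,0,-1],[0,0,-0.154,-1.4,-7.8,0,-1],[0,0,0,0,0,0,-1],[0,0,0,0,0,0,-1],[0,0,0,0,0,0,-1],[0,0,0,0,0,0,-1],[0,0,0,0,0,0,-1],[0,0,0,0,0,0,-1]]]' 90
cat > sw.py <<'E'
from plan import *
s=snapshot("wrist"); C=cloud(s); Z=C[...,2]; o=observe(); p,r=now(); print(p,r.as_euler('xyz'),o["finger_gap"],o["finger_force"],o["wrist_force"],o["qpos"][5])
piv=np.array([592.8,-302.45]); d=p[:2]-piv; th=np.arctan2(-d@HX[:2],-d@HY[:2]); print("th",th,np.hypot(*d))
v=C[...,:2]-piv; u=d/np.hypot(*d); t=v@u; l=v@np.array([-u[1],u[0]])
for a in (18,24,30,48):
    m=(abs(t-a)<3)&(abs(l)<5)&(Z<95)&(Z>45); print(a,m.sum(),np.median(Z[m]).round(1) if m.any() else '')
n=5; dth=-(th-0.03)/n; prev=p[:2]; cur=r; rad=np.hypot(*d)
for i in range(1,n+1):
    a=th+dth*i; q=piv+rad*(-np.sin(a)*HX[:2]-np.cos(a)*HY[:2]); print(cur.inv().apply([*(q-prev),0]).round(1),round(dth,3)); prev=q; cur=cur*R.from_rotvec([0,0,dth])
E
python3 sw.py
```

```text
t: 46.15
eef_pos: [543.2, -300.7, 64.9]
ee_rot: [3.139, -0.002, 3.011]
wrist_force: [12.7, -0.6, -30.2]
finger_gap: 11.9
finger_force: 88.0
[ 543.23114046 -300.70571208   64.92718467] [ 3.13885680e+00 -2.13445569e-03  3.01101998e+00] 11.750969051179121 87.95960684597958 [ 11.85900312  -0.23422256 -30.48689075] -0.49340691631781336
th 0.9191839402028895 49.59954007955155
18 129 61.7
24 167 62.0
30 55 62.5
48 279 86.7
[-1.6 -8.7 -0. ] -0.178
[-1.6 -8.7 -0. ] -0.178
[-1.6 -8.7 -0. ] -0.178
[-1.6 -8.7 -0. ] -0.178
[-1.6 -8.7 -0. ] -0.178
```

```bash
python3 -m jog '[[[0,0,-0.148,-1.3,-7.3,0,-1],[0,0,-0.148,-1.3,-7.3,0,-1],[0,0,-0.148,-1.3,-7.3,0,-1],[0,0,-0.148,-1.3,-7.3,0,-1],[0,0,-0.148,-1.3,-7.3,0,-1],[0,0,-0.148,-1.3,-7.3,0,-1],[0,0,0,0,0,0,-1],[0,0,0,0,0,0,-1],[0,0,0,0,0,0,-1],[0,0,0,0,0,0,-1]]]' 90
python3 sw.py
```

```text
t: 47.45
eef_pos: [559.8, -338.6, 64.4]
ee_rot: [3.135, 0.001, -2.384]
wrist_force: [7.7, 5.2, -25.4]
finger_gap: 11.8
finger_force: 88.5
[ 559.84104634 -338.61348468   64.4373994 ] [ 3.13525879e+00  1.36872772e-03 -2.38377699e+00] 11.611499812674952 88.46676583372755 [  9.28602786   4.63808637 -25.97602706] -1.4146137291959413
th 0.05228405981433862 48.929441551671076
18 135 61.6
24 169 62.0
30 60 62.4
48 281 86.4
[-0.  -0.2 -0. ] -0.004
[-0.  -0.2 -0. ] -0.004
[-0.  -0.2 -0. ] -0.004
[-0.  -0.2 -0. ] -0.004
[-0.  -0.2 -0. ] -0.004
```

```bash
python3 -m jog '[[[0,0,0,0.5,0,1,-1],[0,0,0,0.5,0,1,-1],[0,0,0,0.5,0,1,-1],[0,0,0,0.5,0,1,-1],[0,0,0,0.5,0,1,-1],[0,0,0,0.5,0,1,-1],[0,0,0,0,0,0,-1],[0,0,0,0,0,0,-1],[0,0,0,0,0,0,-1],[0,0,0,0,0,0,-1]]]' 40
python3 sw.py | head -7
```

```text
t: 48.75
eef_pos: [559.5, -340.3, 61.4]
ee_rot: [3.138, 0.005, -2.383]
wrist_force: [7.5, 11.1, -4.5]
finger_gap: 11.8
finger_force: 93.4
[ 559.50511238 -340.28555152   61.35916074] [ 3.13841454  0.00455281 -2.38273681] 11.793502754019368 93.38817221461795 [ 7.24707595 11.5651861  -4.38793208] -1.4193218796323435
th 0.03486186604840026 50.399191470182
18 134 61.6
24 171 61.5
30 120 61.5
48 271 84.1
[-0. -0. -0.] -0.001
```

```bash
python3 -m jog '[[[0,0,0,-0.5,0,0.3,-1],[0,0,0,-0.5,0,0.3,-1],[0,0,0,0,0,0,-0.7],[0,0,0,0,0,0,-0.4],[0,0,0,0,0,0,-0.2],[0,0,0,0,0,0,-0.1],[0,0,0,0,0,-15,-0.1],[0,0,0,0,0,-30,-0.1],[0,0,0,0,0,-40,-0.1],[0,0,0,0,0,-40,-0.1]]]'
python3 -m jog '[[[0,0,0,-10,0,-10,0],[0,0,0,-10,0,0,0],[0,0,0,-10,0,0,0],[0,0,0,-10,0,0,0],[0,0,0,-10,0,0,0],[0,0,0,0,0,0,0],[0,0,0,0,0,0,0],[0,0,0,0,0,0,0],[0,0,0,0,0,0,0],[0,0,0,0,0,0,0]]]'
python3 - <<'E'
from plan import *
s=snapshot("wrist"); C=cloud(s); f=s["frame"].astype(int); hx,hy=HX[:2],HY[:2]; cv2.imwrite("pics/w9.png",s["frame"])
X=C[...,:2]@hx; Y=C[...,:2]@hy; Z=C[...,2]
o=(f[...,2]-f[...,0]>70)&(Z>49)&(Z<63)&(abs(X-650)<40)&(abs(Y-54)<70); q=C[o]
rr=cv2.minAreaRect(q[:,:2].astype(np.float32)); print(o.sum(),rr)
g=np.linalg.lstsq(np.c_[X[o]-650,Y[o]-54,np.ones(o.sum())],Z[o],rcond=None)[0]; print("slopes x,y, z",g)
k=(np.hypot(X-650,Y-90)<25)&(Z>76)&(Z<92); print("knob",X[k].mean(),Y[k].mean(),np.median(Z[k]))
print(observe()["wrist_force"],observe()["eef_pos"])
E
```

```text
t: 50.05
eef_pos: [559.4, -343.0, 189.3]
ee_rot: [-3.14, -0.0, -2.385]
wrist_force: [1.1, -1.0, -0.0]
finger_gap: 38.7
finger_force: 0.0
t: 51.3
eef_pos: [595.7, -308.7, 196.9]
ee_rot: [-3.141, -0.0, -2.385]
wrist_force: [0.6, 0.5, 0.9]
finger_gap: 42.5
finger_force: 0.0
6807 ((538.1854248046875, -370.5293273925781), (99.94758605957031, 49.99289321899414), 50.796329498291016)
slopes x,y, z [-4.99655634e-04  1.78120108e-05  5.54844943e+01]
knob 649.4826727240186 90.416374304867 83.52224043612904
[-0.21659625 -0.5411212  -0.49979661] [ 595.76837541 -308.68084045  196.92456515]
```

View pics/w9.png

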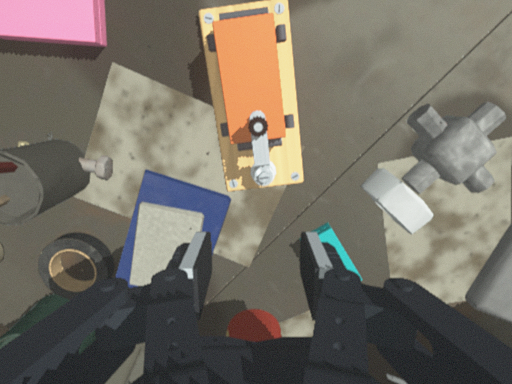

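The stone is flat with its orange side up (215-285, 15-143). The clip points along it, its foot under the knob at (258,126) near the middle of the stone's end. The knob top is at 83.5 mm, and the gripper is clear. Handing in.

```bash
python3 -c "
from bench import *
print(job_done())"
```

```text
the job is handed in; nothing more can be done
None
```

The stone is turned orange side up and measures flat in its holder. The clip's foot is back on the middle of its end, the oil can, tape and bush were not touched as far as I saw, and the job was handed in at about 51 s of the 72 s allowed; no verdict was returned.

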